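Unstack the sample pastries onto their serving boards

ROBOT

A 6-joint arm with a two-finger parallel gripper is mounted at the origin on the work surface. World frame = base frame: x ahead of the robot, y to its left, z up, the work surface at z = 0. Lengths are in mm, angles in degrees, forces in N, time in s.
With the tool pointing down it reaches from about 275 to 825 mm from the base axis. Payload 5.2 kg.
Tool frame: the origin (TCP) lies between the finger pads; the fingertips stand 14 mm ahead of it and the grasp point (between the pads) lies 5 mm behind it; z points along the fingers, y is the direction in which the jaws open and shut (so a half turn about z gives the same grasp; the last joint's range is limited). The gripper opens to 93 mm and grips with 3 to 60 N. Pads are 15 mm wide; open, the fingers measure 128 mm over their backs; the gripper's body (75 mm by 188 mm) begins 65 mm behind the grasp point.
Start: joints at [55.416, 14.817, 87.949, -0, 77.235, -11.62], TCP at [214.564, 506.426, 232.653] pointing down, gripper open.
Joint ranges: [-179.93, 179.93], [-52.35, 119.4], [10.71, 147.94], [-69.91, 249.91], [12.55, 155.21], [-178.61, 178.61]. Speed limits (degrees/s): [147.25, 147.25, 180, 180, 180, 180].

INTERFACE

Orientations are given as [roll, pitch, yaw] about the fixed x, y, z axes, in that order (R = Rz(yaw) Ry(pitch) Rx(roll)).
In Python, from rig import * gives the robot as it stands.
- The arm moves only by the tool step_arm, never from a script. Its argument "commands" is a list of rows, each an object with "slide": the shift along the tool's x, y, z in m, a list of three; "delta_rot": the turn, a rotation vector about the tool's x, y, z in degrees, a list of three; "gripper": the gripper's target within -1 to 1 (fully open at 1, half-way at 0, shut at -1). In form: [{"slide": [dx, dy, dz], "delta_rot": [rx, ry, rz], "gripper": gripper}, ...]. A call has exactly 10 rows; each row is the pose to reach, as a shift and turn from the pose commanded when the call began, along the tool's axes at that moment; what a row does not reach only later rows make up. A row lasts 1/8 s, in which the tool goes at most 62.5 mm and 10.7 degrees, less where a joint would pass 70% of its speed; a pose out of reach is approached as far as the arm can. A call with a gripper value outside its range is refused whole. The fingers move at their own pace and stop on an object; the grip force is fixed at half the most. Time passes only in rows, so rows that repeat a pose let the fingers close, or fill a call up. It gives the time, the measured TCP pose, the force and the opening at its end, in the units of the state.
- observe(): the state, without advancing time (a new reading comes with each control period).
- read_camera(name): name is "side" or "top" or "wrist"; returns a dict with "image" (480x640x3 uint8, red, green, blue), "intrinsics" (3x3 intrinsics, pixels), "k1" (the pictures are not rectified: a ray, as slopes to the right and down, at radius r is drawn at 1 + k1 r^2 times it, then the intrinsics apply), "origin" and "rotation" of the camera in the world. Camera axes: x right, y up, looking along -z (the intrinsics and any distortion apply to the point x, -y, -z); pixel columns grow to the right and rows downward; lengths in mm; the calibration is good to about 2 mm. A picture is of the moment at which its call begins. There is no depth.
- sign_off(): hands the job in, once; it reports no verdict.
The state is a dict: "time": time; "q": joint angles; "qd": joint speeds; "effort": joint torques, N m; "eef_pos": TCP position; "ee_rot": TCP orientation; "wrist_force": force on the tool from outside, world axes, zero at the start; "ft_torque": the same for the moment, N m; "grip_width": finger opening in mm.
Only numpy, scipy, OpenCV 4.12 (cv2) and the standard library are available. Lean on these libraries where they do the work, as an engineer would, in place of code of your own. Each camera call takes 0.05 s, during which the arm holds its last target. There are 200 camera calls.

TASK

Five baked sample pastries stand in two stacks among five wooden serving boards on the big bamboo tray. Take the stacks apart and lay each pastry flat, top side up, in the middle of the board that has its own shape and size (square, oblong, six-sided, large round, small round), with the square and the oblong pastry lined up with the edges of their boards. Set them down gently: do not drop or tip any of them.

Things in the scene. Friction and masses are not known exactly. Their poses are not given: they have to be found in the camera images.
- square_pastry_center (a point): centre, half-way up, of the rigid golden-brown pastry that is square, 66 x 66 mm; its x and y axes are square to its sides. 26 mm thick, with flat top and underside (this point is 13 mm above its underside), z axis up, about 90 g. At the start it is the bottom of the stack of three, standing on the flat tray floor at the table's height (z = 0).
- oblong_pastry_center (a point): centre, half-way up, of the rigid golden-brown pastry that is oblong, 100 x 58 mm; its x axis runs along the 100 mm length. 26 mm thick, with flat top and underside (this point is 13 mm above its underside), z axis up, about 110 g. At the start it is the bottom of the stack of two, standing on the flat tray floor at the table's height (z = 0).
- hexagon_pastry_center (a point): centre, half-way up, of the rigid golden-brown pastry that is six-sided, 56 mm across flats (65 mm over corners); its x axis is square to one pair of flats, the other pairs are 60 degrees round. 26 mm thick, with flat top and underside (this point is 13 mm above its underside), z axis up, about 60 g. At the start it lies second in one of the two stacks, on either the square or the oblong pastry.
- round_pastry_center (a point): centre, half-way up, of the rigid golden-brown pastry that is large round, 58 mm in diameter. 26 mm thick, with flat top and underside (this point is 13 mm above its underside), z axis up, about 60 g. At the start it lies second in the other stack, on either the square or the oblong pastry.
- small_pastry_center (a point): centre, half-way up, of the rigid golden-brown pastry that is small round, 40 mm in diameter. 26 mm thick, with flat top and underside (this point is 13 mm above its underside), z axis up, about 30 g. At the start it lies third, on top of the stack that has the square pastry at its foot.
- square_board_top (a point): centre of the top face of the pale wooden serving board that is square, 100 x 100 mm; axes square to its sides. 8 mm thick, fixed, flat, no rim, lying on the tray floor so that its top is 8 mm above it; z axis up.
- oblong_board_top (a point): centre of the top face of the pale wooden serving board that is oblong, 136 x 94 mm; its x axis runs along the 136 mm length. 8 mm thick, fixed, flat, no rim, lying on the tray floor so that its top is 8 mm above it; z axis up.
- hexagon_board_top (a point): centre of the top face of the pale wooden serving board that is six-sided, 92 mm across flats. 8 mm thick, fixed, flat, no rim, lying on the tray floor so that its top is 8 mm above it; z axis up.
- round_board_top (a point): centre of the top face of the pale wooden serving board that is large round, 94 mm in diameter. 8 mm thick, fixed, flat, no rim, lying on the tray floor so that its top is 8 mm above it; z axis up.
- small_board_top (a point): centre of the top face of the pale wooden serving board that is small round, 66 mm in diameter. 8 mm thick, fixed, flat, no rim, lying on the tray floor so that its top is 8 mm above it; z axis up.
There are look-alikes about, which are no part of the job. Leave any pink or turquoise look-alike of the part that bears oblong_pastry_center alone.

How it is judged:
By the outcome, as a careful person would: the job done as asked, in the order asked, and still so for the second after the job is handed in, with the robot touching nothing.
It also fails if it takes over 139 s, if anything falls off the work surface, if the arm or the gripper's body presses on something with over 40 N, if the wrist force passes 120 N, or if a joint passes its speed limit or range.

## Working session

There is one attempt and no reset: what is moved stays moved. The work goes in short steps, Python scripts to look and compute and a tool call to move; the robot and the scene stay as the last step left them, time stands still between calls to the robot, and variables do not carry over. Pictures are saved under pics/ and viewed, about 12 in all and at most 16, crops included, and the job is handed in when it is done.

Besides the shell and the picture viewer there is one more tool, called by a JSON object that holds its "api" and its "payload", one argument or row to a line. step_arm: Moves the arm, as the interface text tells. Its arguments: {"type":"object","properties":{"commands":{"type":"array"}},"required":["commands"]}

```bash
mkdir -p pics; python3 - <<'E'
from rig import *
import cv2,numpy as np
for n in ["top","side","wrist"]:
    c=read_camera(n); cv2.imwrite(f"pics/{n}0.png",c["image"][:,:,::-1]); print(n,c["intrinsics"],c["k1"],c["origin"],c["rotation"])
print(observe())
E
```

```text
top [[553.74200293   0.         323.53927178]
 [  0.         553.74200293 242.33039786]
 [  0.           0.           1.        ]] -0.17623301193194355 [ 553.70967768   10.36655828 1427.74633545] [  3.13590051  -1.21874681 -90.49981807]
side [[502.84842144   0.         319.19038055]
 [  0.         502.84842144 235.33195646]
 [  0.           0.           1.        ]] -0.1014810562334617 [ 182.97888939 -627.93253276  698.41613618] [ 50.00383025  -1.06478007 -32.30378115]
wrist [[362.27918957   0.         324.57588471]
 [  0.         362.27918957 234.13595539]
 [  0.           0.           1.        ]] 0.019090937176589447 [153.52769758 532.66836656 383.70917468] [-1.41546572e+01  5.08421512e-02  6.70387281e+01]
{'time': 0.15, 'q': array([ 5.54182473e+01,  1.48511940e+01,  8.79951951e+01, -1.03131773e-03,
        7.72368290e+01, -1.16200080e+01]), 'qd': array([ 0.09805468,  0.0097936 , -0.17742504,  0.10238934, -0.06316943,
       -0.01339661]), 'effort': array([ 3.16009209e-03, -4.37639308e+01, -2.84234154e+01,  7.20574125e-02,
        3.79645173e-02, -1.44328037e-04]), 'eef_pos': array([214.31874073, 506.08779602, 232.00470786]), 'ee_rot': array([-1.79918285e+02, -1.57768789e-02,  1.57038473e+02]), 'wrist_force': array([-0.14161512,  0.37517583,  0.1002686 ]), 'ft_torque': array([-0.04538885,  0.01845772,  0.01214811]), 'grip_width': 92.97867508795153}
```

View pics/top0.png

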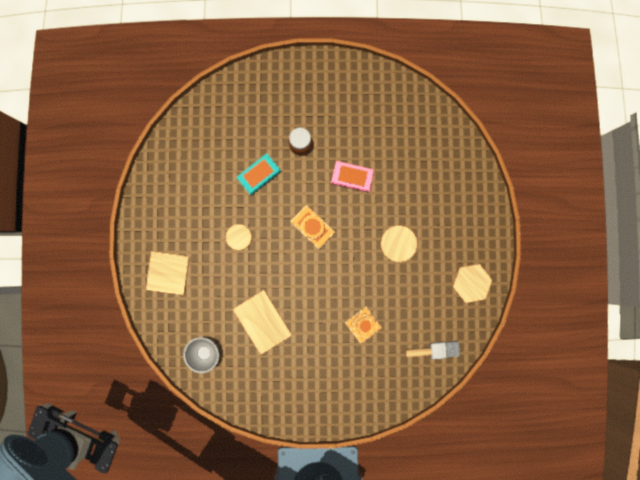

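View pics/side0.png

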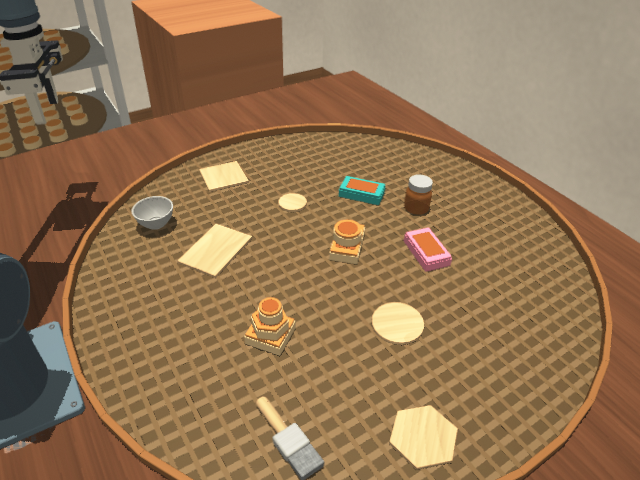

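The stack of two (oblong with round on it) is at top-image pixel (313,227). The stack of three (square, hexagon, small) is at (363,325).

Things that could be taken for the oblong pastry are the turquoise box at (259,174) and the pink box at (352,177). Both are to be left alone.

The boards are square (167,273), oblong (262,322), hexagon (473,283), large round (399,244) and small round (238,237).

```bash
cat > h.py <<'E'
from rig import *
import cv2,numpy as np
from scipy.spatial.transform import Rotation as R
def rot(rpy): return R.from_euler('xyz',rpy,degrees=True)
def plane(c,px,z):
    "pixels -> world points on plane z"
    n=cv2.undistortPoints(np.array(px,float).reshape(-1,1,2),np.array(c["intrinsics"]),np.array([c["k1"],0,0,0.])).reshape(-1,2)
    d=rot(c["rotation"]).apply(np.c_[n[:,0],-n[:,1],-np.ones(len(n))]); o=np.array(c["origin"])
    return o+d*((z-o[2])/d[:,2])[:,None]
def project(c,P):
    p=rot(c["rotation"]).inv().apply(np.atleast_2d(P)-c["origin"]); s=np.c_[p[:,0],-p[:,1]]/-p[:,2:]
    s=s*(1+c["k1"]*(s**2).sum(1))[:,None]; K=np.array(c["intrinsics"]); return s*[K[0,0],K[1,1]]+K[:2,2]
def go(x,y,z,yaw):
    "slide (m) and turn from the measured pose to a tool-down pose"
    s=observe(); r=rot(s["ee_rot"]); t=rot([180,0,yaw])
    print("t=%.2f"%s["time"],np.round(s["eef_pos"],1),np.round(s["ee_rot"],2),"->",(x,y,z,yaw),"slide mm",np.round(r.inv().apply(np.array([x,y,z])-s["eef_pos"]),1),"rot",np.round((r.inv()*t).as_rotvec(degrees=True),1))
def blobs(c,lo,hi,z,amin=150,roi=None):
    hsv=cv2.cvtColor(c["image"],cv2.COLOR_RGB2HSV); m=cv2.inRange(hsv,lo,hi)
    m=cv2.morphologyEx(m,cv2.MORPH_OPEN,np.ones((3,3))); m=cv2.morphologyEx(m,cv2.MORPH_CLOSE,np.ones((3,3)))
    if roi: k=np.zeros_like(m); k[roi[1]:roi[3],roi[0]:roi[2]]=1; m=m*k
    out=[]
    for q in cv2.findContours(m,cv2.RETR_EXTERNAL,cv2.CHAIN_APPROX_NONE)[0]:
        if cv2.contourArea(q)<amin: continue
        P=plane(c,q,z)[:,:2].astype(np.float32); M=cv2.moments(P.reshape(-1,1,2)); (a,b),(w,h),an=cv2.minAreaRect(P)
        u=cv2.boundingRect(q); out.append((u,P))
        print("px",u,"area %.0f cen %.1f %.1f rect %.1f %.1f size %.1f %.1f ang %.1f"%(M["m00"],M["m10"]/M["m00"],M["m01"]/M["m00"],a,b,w,h,an))
    return out
E
python3 - <<'E'
from h import *
for n in("top","side"):
    c=read_camera(n); hsv=cv2.cvtColor(c["image"],cv2.COLOR_RGB2HSV); print(n)
    if n=="top":
        for p in [(167,273),(262,322),(473,283),(399,244),(238,237),(313,227),(324,240),(300,213),(363,325),(352,322),(259,174),(330,300),(250,400)]: print(p,hsv[p[1],p[0]])
    blobs(c,(12,40,170),(30,160,255),8)
E
```

```text
top
(167, 273) [ 22 105 249]
(262, 322) [ 22 107 247]
(473, 283) [ 21 109 246]
(399, 244) [ 23  98 251]
(238, 237) [ 24  97 252]
(313, 227) [ 13 185 233]
(324, 240) [ 19 157 251]
(300, 213) [ 20 151 252]
(363, 325) [ 12 186 232]
(352, 322) [ 18 138 231]
(259, 174) [ 12 182 232]
(330, 300) [ 17 121 162]
(250, 400) [ 17 122 146]
px (627, 395, 13, 85) area 4399 cen 40.3 -894.7 rect 72.8 -897.8 size 32.7 248.7 ang 86.7
px (406, 349, 27, 13) area 1187 cen 343.3 -261.7 rect 339.8 -264.8 size 29.3 68.9 ang 5.0
px (453, 263, 39, 41) area 7823 cen 522.2 -407.1 rect 522.6 -406.5 size 98.8 106.0 ang 9.8
px (380, 195, 41, 147) area 10604 cen 609.2 -209.0 rect 563.9 -217.1 size 104.5 377.0 ang 88.9
px (220, 140, 162, 284) area 112698 cen 529.5 81.0 rect 533.3 40.0 size 413.2 734.1 ang 89.8
px (142, 129, 73, 256) area 37988 cen 585.6 347.2 rect 599.5 357.0 size 663.6 190.8 ang 0.1
side
px (248, 456, 37, 24) area 570 cen 302.3 -332.0 rect 300.9 -327.4 size 33.6 49.0 ang 58.9
px (227, 443, 46, 29) area 628 cen 289.6 -301.8 rect 288.5 -298.2 size 73.3 19.5 ang 1.5
px (237, 425, 33, 20) area 378 cen 3
[... 367 characters left out ...]
.6 139.9 rect 434.3 139.1 size 150.0 112.9 ang 31.2
px (487, 220, 125, 260) area 6487 cen 882.0 -426.8 rect 883.6 -404.5 size 682.4 133.4 ang 28.2
px (62, 200, 134, 280) area 7104 cen 154.5 35.4 rect 178.6 73.2 size 714.2 147.5 ang 83.9
px (278, 192, 29, 18) area 3422 cen 646.5 200.1 rect 647.2 200.8 size 67.2 65.2 ang 59.1
px (200, 161, 48, 29) area 9921 cen 554.6 386.2 rect 556.3 388.2 size 109.0 103.1 ang 82.5
px (100, 65, 16, 39) area 7063 cen 446.9 1146.1 rect 443.6 1127.1 size 360.0 27.6 ang 81.8
px (283, 5, 343, 222) area 680335 cen 1509.0 653.4 rect 1441.2 592.4 size 1758.2 1009.3 ang 72.8
px (108, 0, 172, 111) area 369635 cen 919.2 1677.9 rect 939.8 1471.6 size 1361.9 758.1 ang 79.8
```

```bash
python3 - <<'E'
import cv2
a=cv2.imread("pics/side0.png"); t=cv2.imread("pics/top0.png")
A=cv2.resize(a[200:370,220:480],None,fx=3,fy=3,interpolation=2)[:, :780]
cv2.imwrite("pics/c1.png",A)
E
```

```text
(no output)
```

View pics/c1.png

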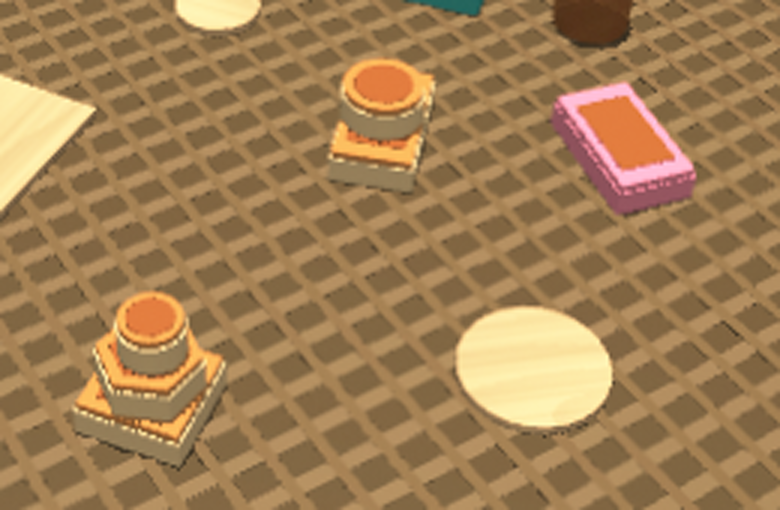

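The crop confirms the choice. The stack of three is small on hexagon on square, at crop (150,370). The stack of two is round on oblong, at crop (382,125). The pink box is at (625,145) in the crop.

Next I tighten the colour masks and measure.

```bash
python3 - <<'E'
from h import *
c=read_camera("top"); 
print("boards"); blobs(c,(17,60,215),(30,128,255),8)
print("pastry tops"); blobs(c,(8,129,205),(22,255,255),26,200)
print("orange faces"); blobs(c,(8,168,205),(15,255,255),52,20)
c=read_camera("side"); print("side boards"); blobs(c,(17,60,215),(30,128,255),8)
print("side orange z78"); blobs(c,(5,168,200),(15,255,255),78,40,(220,200,480,370));print("z52"); blobs(c,(5,168,200),(15,255,255),52,40,(220,200,480,370))
E
```

```text
boards
px (234, 291, 57, 63) area 12399 cen 428.7 139.7 rect 428.6 139.6 size 137.5 95.6 ang 31.8
px (454, 265, 37, 37) area 6895 cen 521.8 -407.6 rect 521.7 -407.2 size 91.4 99.7 ang 9.3
px (146, 252, 42, 43) area 9555 cen 555.8 385.7 rect 556.0 385.9 size 100.4 102.1 ang 81.6
px (381, 226, 36, 36) area 6541 cen 627.2 -214.4 rect 626.8 -214.4 size 91.4 90.7 ang 89.2
px (226, 224, 25, 26) area 3214 cen 647.6 199.6 rect 648.0 199.5 size 62.1 64.6 ang 89.9
pastry tops
px (347, 308, 34, 34) area 4009 cen 420.7 -118.7 rect 420.2 -118.3 size 67.7 66.9 ang 35.7
px (293, 207, 41, 40) area 5194 cen 671.2 7.2 rect 671.5 8.2 size 99.0 57.6 ang 44.5
px (339, 167, 28, 18) area 2266 cen 801.3 -95.5 rect 801.4 -95.6 size 67.1 37.8 ang 76.7
px (245, 161, 27, 25) area 2264 cen 809.6 146.5 rect 809.6 146.6 size 37.4 66.9 ang 38.1
orange faces
px (360, 321, 11, 11) area 534 cen 420.3 -120.9 rect 419.9 -120.8 size 25.0 24.9 ang 89.2
px (305, 219, 16, 16) area 1144 cen 669.0 8.1 rect 668.6 7.6 size 37.4 37.5 ang 89.6
px (339, 167, 27, 18) area 2010 cen 796.7 -93.5 rect 796.6 -93.7 size 64.5 34.9 ang 77.
[... 498 characters left out ...]
cen 646.5 198.7 rect 647.1 198.4 size 63.1 63.0 ang 59.1
px (200, 162, 47, 27) area 9250 cen 554.0 385.0 rect 554.3 385.4 size 100.3 99.6 ang 82.1
side orange z78
px (262, 299, 17, 14) area 588 cen 422.6 -118.6 rect 422.5 -118.9 size 28.7 26.6 ang 58.9
px (414, 233, 29, 23) area 1964 cen 752.3 -136.0 rect 752.4 -135.7 size 61.5 35.4 ang 77.0
px (339, 221, 19, 14) area 1106 cen 648.9 -17.5 rect 649.3 -17.8 size 40.7 35.5 ang 56.0
z52
px (262, 299, 17, 14) area 639 cen 432.6 -97.3 rect 432.6 -97.6 size 29.9 27.7 ang 58.9
px (414, 233, 29, 23) area 2132 cen 776.2 -115.4 rect 776.2 -115.0 size 64.1 36.9 ang 77.0
px (339, 221, 19, 14) area 1200 cen 668.4 8.1 rect 668.9 7.8 size 42.4 37.0 ang 56.0
```

```bash
python3 -c "
from h import *
go(421,-118.5,250,75)"
```

```text
t=0.35 [214.5 506.3 232.5] [-1.7998e+02 -1.0000e-02  1.5703e+02] -> (421, -118.5, 250, 75) slide mm [-433.9 -494.7  -17.4] rot [-0.  0. 82.]
```

{"api": "step_arm", "payload": {
  "commands": [
    {"slide": [-0.025,-0.03,-0.001],"delta_rot": [0,0,5],"gripper": 1},
    {"slide": [-0.06,-0.07,-0.003],"delta_rot": [0,0,13],"gripper": 1},
    {"slide": [-0.1,-0.115,-0.005],"delta_rot": [0,0,22],"gripper": 1},
    {"slide": [-0.14,-0.16,-0.007],"delta_rot": [0,0,31],"gripper": 1},
    {"slide": [-0.18,-0.205,-0.009],"delta_rot": [0,0,40],"gripper": 1},
    {"slide": [-0.22,-0.25,-0.011],"delta_rot": [0,0,49],"gripper": 1},
    {"slide": [-0.26,-0.295,-0.013],"delta_rot": [0,0,58],"gripper": 1},
    {"slide": [-0.3,-0.34,-0.015],"delta_rot": [0,0,67],"gripper": 1},
    {"slide": [-0.34,-0.385,-0.017],"delta_rot": [0,0,75],"gripper": 1},
    {"slide": [-0.37,-0.42,-0.0174],"delta_rot": [0,0,82],"gripper": 1}
  ]
}}

```text
time: 1.6
eef_pos: [391.9, -27.1, 250.5]
ee_rot: [179.9, 0.0, 74.7]
wrist_force: [0.2, 0.0, -0.3]
grip_width: 92.7
```

```bash
python3 -c "
from h import *
go(421,-118.5,250,75)"
```

```text
t=1.60 [391.9 -27.1 250.5] [1.7992e+02 1.0000e-02 7.4690e+01] -> (421, -118.5, 250, 75) slide mm [-80.5  52.2   0.6] rot [ 0.1  0.  -0.3]
```

{"api": "step_arm", "payload": {
  "commands": [
    {"slide": [-0.015,0.01,0],"delta_rot": [0,0,0],"gripper": 1},
    {"slide": [-0.035,0.022,0],"delta_rot": [0,0,0],"gripper": 1},
    {"slide": [-0.055,0.036,0],"delta_rot": [0,0,0],"gripper": 1},
    {"slide": [-0.07,0.046,0],"delta_rot": [0,0,0],"gripper": 1},
    {"slide": [-0.08,0.052,0],"delta_rot": [0,0,0],"gripper": 1},
    {"slide": [-0.0805,0.052,0],"delta_rot": [0,0,0],"gripper": 1},
    {"slide": [-0.0805,0.052,0],"delta_rot": [0,0,0],"gripper": 1},
    {"slide": [-0.0805,0.052,0],"delta_rot": [0,0,0],"gripper": 1},
    {"slide": [-0.0805,0.052,0],"delta_rot": [0,0,0],"gripper": 1},
    {"slide": [-0.0805,0.052,0],"delta_rot": [0,0,0],"gripper": 1}
  ]
}}

```text
time: 2.85
eef_pos: [420.8, -115.6, 250.1]
ee_rot: [180.0, 0.0, 75.1]
wrist_force: [0.2, -0.3, -0.3]
grip_width: 92.9
```

```bash
python3 - <<'E'
from h import *
c=read_camera("wrist"); cv2.imwrite("pics/w1.png",c["image"][:,:,::-1]); print(c["origin"],c["rotation"])
print(project(c,[[421,-118.5,0],[422.7,-118.5,78]]))
print("golden"); blobs(c,(8,120,190),(22,255,255),52,200)
print("orange78");blobs(c,(5,168,190),(15,255,255),78,60)
go(422.5,-118.5,120,75)
E
```

```text
[439.18086882 -50.43382679 401.90146078] [-14.09877853  -0.05415758 -14.9420671 ]
[[324.22361479 207.80905135]
 [326.02040285 222.10810763]]
golden
px (175, 386, 68, 42) area 753 cen 236.3 -296.5 rect 237.4 -298.0 size 12.7 87.6 ang 37.4
px (315, 205, 29, 17) area 287 cen 427.2 -115.9 rect 427.5 -115.3 size 14.2 28.4 ang 66.8
px (497, 12, 68, 65) area 1066 cen 631.6 -20.0 rect 634.6 -17.3 size 30.3 53.1 ang 45.3
px (537, 0, 67, 37) area 1174 cen 667.1 -2.9 rect 666.5 -5.0 size 27.3 55.7 ang 74.3
orange78
px (513, 27, 40, 31) area 146 cen 620.7 -19.3 rect 621.3 -18.4 size 8.6 34.5 ang 46.0
px (546, 0, 49, 28) area 534 cen 650.9 -3.7 rect 650.5 -5.3 size 18.8 37.6 ang 74.3
t=2.90 [ 420.8 -115.7  250.1] [180.    -0.    75.05] -> (422.5, -118.5, 120, 75) slide mm [ -2.3   2.4 130.1] rot [ 0. -0.  0.]
```

View pics/w1.png

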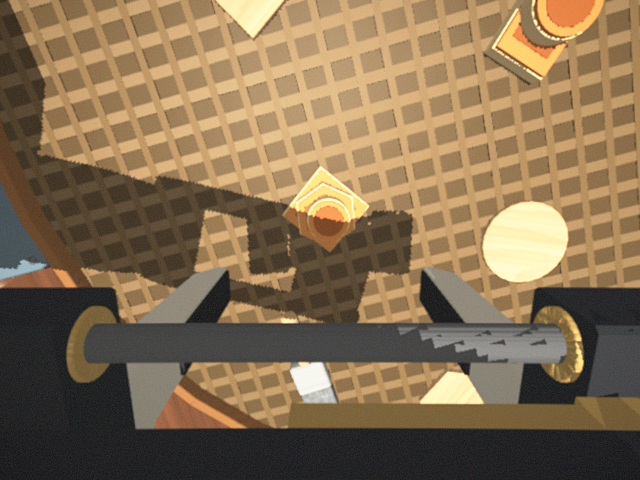

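The wrist view shows the stack of three at (328,215), where it was predicted to be, and clear room around it. Now the descent to the small pastry and the grip.

{"api": "step_arm", "payload": {
  "commands": [
    {"slide": [-0.0013,0.0024,0.02],"delta_rot": [0,0,0],"gripper": 1},
    {"slide": [-0.0023,0.0024,0.05],"delta_rot": [0,0,0],"gripper": 1},
    {"slide": [-0.0023,0.0024,0.085],"delta_rot": [0,0,0],"gripper": 1},
    {"slide": [-0.0023,0.0024,0.12],"delta_rot": [0,0,0],"gripper": 1},
    {"slide": [-0.0023,0.0024,0.148],"delta_rot": [0,0,0],"gripper": 1},
    {"slide": [-0.0023,0.0024,0.166],"delta_rot": [0,0,0],"gripper": 1},
    {"slide": [-0.0023,0.0024,0.177],"delta_rot": [0,0,0],"gripper": 1},
    {"slide": [-0.0023,0.0024,0.181],"delta_rot": [0,0,0],"gripper": 1},
    {"slide": [-0.0023,0.0024,0.181],"delta_rot": [0,0,0],"gripper": 1},
    {"slide": [-0.0023,0.0024,0.181],"delta_rot": [0,0,0],"gripper": 1}
  ]
}}

```text
time: 4.15
eef_pos: [423.0, -119.0, 69.7]
ee_rot: [179.9, 0.0, 75.0]
wrist_force: [-0.4, 0.3, -0.8]
grip_width: 93.1
```

{"api": "step_arm", "payload": {
  "commands": [
    {"slide": [0,0,0],"delta_rot": [0,0,0],"gripper": 0},
    {"slide": [0,0,0],"delta_rot": [0,0,0],"gripper": 0},
    {"slide": [0,0,0],"delta_rot": [0,0,0],"gripper": -0.1},
    {"slide": [0,0,0],"delta_rot": [0,0,0],"gripper": -0.2},
    {"slide": [0,0,0],"delta_rot": [0,0,0],"gripper": -0.3},
    {"slide": [0,0,0],"delta_rot": [0,0,0],"gripper": -0.5},
    {"slide": [0,0,0],"delta_rot": [0,0,0],"gripper": -1},
    {"slide": [0,0,0],"delta_rot": [0,0,0],"gripper": -1},
    {"slide": [0,0,0],"delta_rot": [0,0,0],"gripper": -1},
    {"slide": [0,0,0],"delta_rot": [0,0,0],"gripper": -1}
  ]
}}

```text
time: 5.4
eef_pos: [422.5, -118.7, 69.0]
ee_rot: [-180.0, 0.0, 75.0]
wrist_force: [-0.0, 0.4, -0.6]
grip_width: 39.4
```

```bash
python3 - <<'E'
from h import *
c=read_camera("side"); cv2.imwrite("pics/s1.png",cv2.resize(c["image"][200:400,180:360,::-1],None,fx=3,fy=3))
go(422.5,-118.5,150,75); print(observe()["wrist_force"])
E
```

```text
t=5.45 [ 422.5 -118.7   69. ] [-180.     -0.     75.03] -> (422.5, -118.5, 150, 75) slide mm [  0.2  -0.1 -81. ] rot [-0. -0.  0.]
[ 0.00790216 -0.11384494  0.12851809]
```

View pics/s1.png

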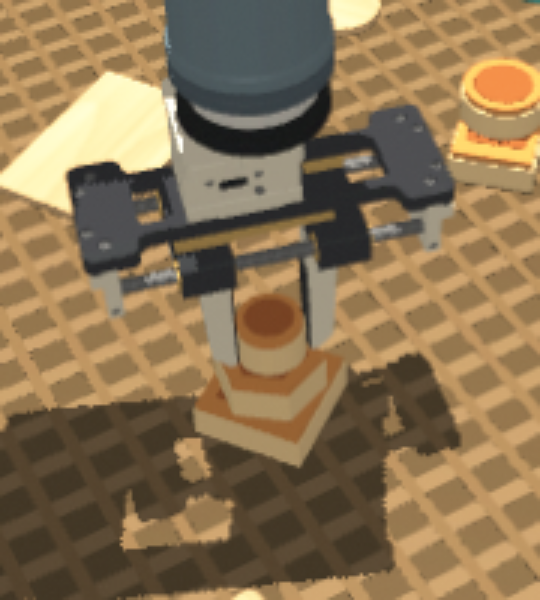

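Side view: the fingers hold the small pastry at (270,330), just above the hexagon, and nothing else is disturbed. Next is lift and carry.

{"api": "step_arm", "payload": {
  "commands": [
    {"slide": [0,0,-0.003],"delta_rot": [0,0,0],"gripper": -1},
    {"slide": [0,0,-0.01],"delta_rot": [0,0,0],"gripper": -1},
    {"slide": [0,0,-0.025],"delta_rot": [0,0,0],"gripper": -1},
    {"slide": [0,0,-0.045],"delta_rot": [0,0,0],"gripper": -1},
    {"slide": [0,0,-0.065],"delta_rot": [0,0,0],"gripper": -1},
    {"slide": [0.01,0.004,-0.085],"delta_rot": [0,0,0],"gripper": -1},
    {"slide": [0.03,0.011,-0.1],"delta_rot": [0,0,0],"gripper": -1},
    {"slide": [0.055,0.02,-0.108],"delta_rot": [0,0,0],"gripper": -1},
    {"slide": [0.09,0.033,-0.11],"delta_rot": [0,0,0],"gripper": -1},
    {"slide": [0.125,0.046,-0.11],"delta_rot": [0,0,0],"gripper": -1}
  ]
}}

```text
time: 6.7
eef_pos: [500.1, -9.0, 180.1]
ee_rot: [179.9, 0.0, 75.0]
wrist_force: [0.3, 0.4, -0.8]
grip_width: 39.3
```

{"api": "step_arm", "payload": {
  "commands": [
    {"slide": [0.035,0.013,0],"delta_rot": [0,0,0],"gripper": -1},
    {"slide": [0.07,0.026,0],"delta_rot": [0,0,0],"gripper": -1},
    {"slide": [0.105,0.039,0],"delta_rot": [0,0,0],"gripper": -1},
    {"slide": [0.14,0.052,0],"delta_rot": [0,0,0],"gripper": -1},
    {"slide": [0.175,0.064,0],"delta_rot": [0,0,0],"gripper": -1},
    {"slide": [0.205,0.075,0],"delta_rot": [0,0,0],"gripper": -1},
    {"slide": [0.226,0.083,0.005],"delta_rot": [0,0,0],"gripper": -1},
    {"slide": [0.237,0.087,0.015],"delta_rot": [0,0,0],"gripper": -1},
    {"slide": [0.24,0.0885,0.03],"delta_rot": [0,0,0],"gripper": -1},
    {"slide": [0.24,0.0885,0.05],"delta_rot": [0,0,0],"gripper": -1}
  ]
}}

```text
time: 7.95
eef_pos: [646.5, 198.7, 128.1]
ee_rot: [-180.0, 0.0, 75.0]
wrist_force: [-0.2, -0.8, -1.5]
grip_width: 39.3
```

```bash
python3 - <<'E'
from h import *
go(647,199.3,25,75); s=observe(); print(s["wrist_force"],s["grip_width"])
c=read_camera("top"); cv2.imwrite("pics/t2.png",cv2.resize(c["image"][260:400,300:460,::-1],None,fx=4,fy=4))
print("square/hex"); blobs(c,(5,120,150),(22,255,255),26,200,(330,290,400,360))
E
```

```text
t=7.95 [646.5 198.7 128.1] [-1.7999e+02  2.0000e-02  7.5020e+01] -> (647, 199.3, 25, 75) slide mm [  0.8   0.4 103.1] rot [-0.  0.  0.]
[-0.17165022 -0.7725744  -1.47018654] 39.30741169857422
square/hex
px (330, 290, 70, 70) area 21513 cen 418.2 -140.6 rect 420.4 -122.4 size 175.6 175.9 ang 89.5
```

View pics/t2.png

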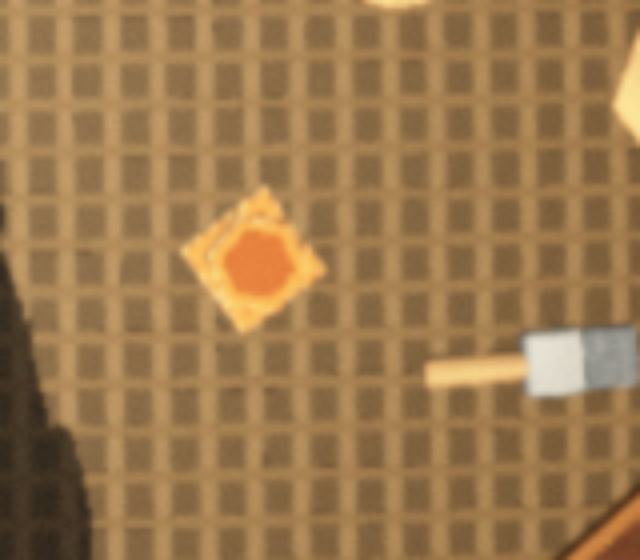

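The crop shows the square with the hexagon on it, undisturbed at crop (255,262). Lowering the small pastry.

{"api": "step_arm", "payload": {
  "commands": [
    {"slide": [0.0008,0.0004,0.015],"delta_rot": [0,0,0],"gripper": -1},
    {"slide": [0.0008,0.0004,0.035],"delta_rot": [0,0,0],"gripper": -1},
    {"slide": [0.0008,0.0004,0.055],"delta_rot": [0,0,0],"gripper": -1},
    {"slide": [0.0008,0.0004,0.073],"delta_rot": [0,0,0],"gripper": -1},
    {"slide": [0.0008,0.0004,0.086],"delta_rot": [0,0,0],"gripper": -1},
    {"slide": [0.0008,0.0004,0.094],"delta_rot": [0,0,0],"gripper": -1},
    {"slide": [0.0008,0.0004,0.099],"delta_rot": [0,0,0],"gripper": -1},
    {"slide": [0.0008,0.0004,0.101],"delta_rot": [0,0,0],"gripper": -1},
    {"slide": [0.0008,0.0004,0.102],"delta_rot": [0,0,0],"gripper": -1},
    {"slide": [0.0008,0.0004,0.1025],"delta_rot": [0,0,0],"gripper": -1}
  ]
}}

```text
time: 9.25
eef_pos: [647.6, 199.9, 26.9]
ee_rot: [180.0, -0.0, 75.0]
wrist_force: [-0.2, 0.1, -0.4]
grip_width: 39.3
```

```bash
python3 - <<'E'
from h import *
go(647,199.3,25,75); s=observe(); print(s["wrist_force"],s["grip_width"])
E
```

```text
t=9.25 [647.6 199.9  26.9] [ 1.7996e+02 -1.0000e-02  7.5040e+01] -> (647, 199.3, 25, 75) slide mm [-0.8 -0.4  1.9] rot [ 0. -0.  0.]
[-0.18684601  0.08143168 -0.36282996] 39.28930694751422
```

{"api": "step_arm", "payload": {
  "commands": [
    {"slide": [-0.0004,-0.0002,0.001],"delta_rot": [0,0,0],"gripper": -1},
    {"slide": [-0.0004,-0.0002,0.0015],"delta_rot": [0,0,0],"gripper": -1},
    {"slide": [-0.0004,-0.0002,0.0015],"delta_rot": [0,0,0],"gripper": -1},
    {"slide": [-0.0004,-0.0002,0.0015],"delta_rot": [0,0,0],"gripper": -1},
    {"slide": [-0.0004,-0.0002,0.0015],"delta_rot": [0,0,0],"gripper": -1},
    {"slide": [-0.0004,-0.0002,0.0015],"delta_rot": [0,0,0],"gripper": -1},
    {"slide": [-0.0004,-0.0002,0.0015],"delta_rot": [0,0,0],"gripper": -1},
    {"slide": [-0.0004,-0.0002,0.0015],"delta_rot": [0,0,0],"gripper": -1},
    {"slide": [-0.0004,-0.0002,0.0015],"delta_rot": [0,0,0],"gripper": -1},
    {"slide": [-0.0004,-0.0002,0.0015],"delta_rot": [0,0,0],"gripper": -1}
  ]
}}

```text
time: 10.5
eef_pos: [647.0, 199.5, 25.1]
ee_rot: [180.0, 0.0, 75.0]
wrist_force: [-0.1, -0.2, 0.8]
grip_width: 39.8
```

{"api": "step_arm", "payload": {
  "commands": [
    {"slide": [0,0,0],"delta_rot": [0,0,0],"gripper": -0.1},
    {"slide": [0,0,0],"delta_rot": [0,0,0],"gripper": 0},
    {"slide": [0,0,0],"delta_rot": [0,0,0],"gripper": 0.3},
    {"slide": [0,0,0],"delta_rot": [0,0,0],"gripper": 0.6},
    {"slide": [0,0,0],"delta_rot": [0,0,0],"gripper": 0.6},
    {"slide": [0,0,-0.005],"delta_rot": [0,0,0],"gripper": 0.6},
    {"slide": [0,0,-0.02],"delta_rot": [0,0,0],"gripper": 0.6},
    {"slide": [0,0,-0.045],"delta_rot": [0,0,0],"gripper": 1},
    {"slide": [0,0,-0.08],"delta_rot": [0,0,0],"gripper": 1},
    {"slide": [0,0,-0.12],"delta_rot": [0,0,0],"gripper": 1}
  ]
}}

```text
time: 11.75
eef_pos: [646.9, 199.5, 147.0]
ee_rot: [180.0, -0.0, 75.0]
wrist_force: [0.4, -0.2, 0.1]
grip_width: 92.8
```

```bash
python3 - <<'E'
from h import *
go(669,8,200,135)
c=read_camera("side"); print("small pastry on board"); blobs(c,(5,160,180),(16,255,255),34,20,(260,160,320,220))
E
```

```text
t=11.75 [646.9 199.5 147. ] [179.99  -0.    75.04] -> (669, 8, 200, 135) slide mm [-179.3   70.8  -53. ] rot [  0.   0. -60.]
small pastry on board
```

{"api": "step_arm", "payload": {
  "commands": [
    {"slide": [-0.008,0.003,-0.01],"delta_rot": [0,0,0],"gripper": 1},
    {"slide": [-0.026,0.01,-0.03],"delta_rot": [0,0,0],"gripper": 1},
    {"slide": [-0.052,0.021,-0.053],"delta_rot": [0,0,0],"gripper": 1},
    {"slide": [-0.084,0.033,-0.053],"delta_rot": [0,0,0],"gripper": 1},
    {"slide": [-0.116,0.046,-0.053],"delta_rot": [0,0,0],"gripper": 1},
    {"slide": [-0.145,0.057,-0.053],"delta_rot": [0,0,0],"gripper": 1},
    {"slide": [-0.165,0.065,-0.053],"delta_rot": [0,0,0],"gripper": 1},
    {"slide": [-0.176,0.069,-0.053],"delta_rot": [0,0,0],"gripper": 1},
    {"slide": [-0.179,0.0708,-0.053],"delta_rot": [0,0,0],"gripper": 1},
    {"slide": [-0.179,0.0708,-0.053],"delta_rot": [0,0,0],"gripper": 1}
  ]
}}

```text
time: 13.05
eef_pos: [669.2, 8.9, 198.0]
ee_rot: [-180.0, -0.0, 75.1]
wrist_force: [-0.1, -0.1, -1.1]
grip_width: 92.9
```

```bash
python3 - <<'E'
from h import *
c=read_camera("wrist"); w=c["image"]; hsv=cv2.cvtColor(w,cv2.COLOR_RGB2HSV)
t=read_camera("side"); 
q=cv2.resize(t["image"][150:260,240:400],(640,440),interpolation=2)
cv2.imwrite("pics/w2.png",np.vstack([cv2.resize(w[:,:],(640,480))[60:330],q[:300]])[:,:,::-1])
print(project(c,[[668.8,8.1,52]]))
blobs(c,(5,168,60),(15,255,255),52,300,(200,100,460,330))
print("side"); blobs(t,(5,150,100),(16,255,255),34,20,(265,170,320,215))
print("pixel",cv2.cvtColor(t["image"],cv2.COLOR_RGB2HSV)[183:200:4,285:302:4])
go(668.8,8.1,43,75)
E
```

```text
[[323.00277985 227.07673201]]
px (301, 209, 49, 40) area 667 cen 670.4 7.9 rect 669.8 5.9 size 32.9 40.5 ang 70.9
side
px (286, 187, 12, 11) area 665 cen 645.4 198.7 rect 644.9 198.4 size 39.9 25.3 ang 59.7
pixel [[[ 18 126 156]
  [ 17 120 172]
  [ 17 117 196]
  [ 17 127 179]
  [ 17 122 140]]

 [[ 17 121 166]
  [ 15 148 174]
  [ 15 155 203]
  [ 17 127 145]
  [ 16 126 182]]

 [[ 18 158 253]
  [ 12 181 239]
  [ 12 181 239]
  [ 14 174 246]
  [ 17 122 140]]

 [[ 14 168 170]
  [ 17 164 251]
  [ 14 172 243]
  [ 14 174 204]
  [ 24  82 254]]

 [[ 19 100 158]
  [ 19 102 163]
  [ 18 104 197]
  [ 19 102 158]
  [ 25  79 254]]]
t=13.15 [669.2   9.4 198.1] [-1.7999e+02 -2.0000e-02  7.5100e+01] -> (668.8, 8.1, 43, 75) slide mm [ -1.4  -0.  155.1] rot [-0.  -0.   0.1]
```

View pics/w2.png

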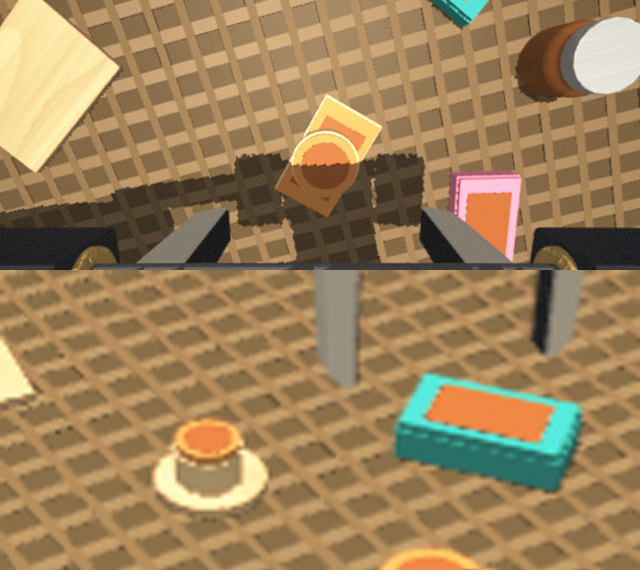

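The small pastry stands centred on its board. In the wrist view the round one is at (325,227 full-frame), as predicted. Descend, then grip.

{"api": "step_arm", "payload": {
  "commands": [
    {"slide": [-0.001,0,0.015],"delta_rot": [0,0,0],"gripper": 1},
    {"slide": [-0.001,0,0.04],"delta_rot": [0,0,0],"gripper": 1},
    {"slide": [-0.001,0,0.07],"delta_rot": [0,0,0],"gripper": 1},
    {"slide": [-0.001,0,0.1],"delta_rot": [0,0,0],"gripper": 1},
    {"slide": [-0.001,0,0.125],"delta_rot": [0,0,0],"gripper": 1},
    {"slide": [-0.001,0,0.142],"delta_rot": [0,0,0],"gripper": 1},
    {"slide": [-0.001,0,0.152],"delta_rot": [0,0,0],"gripper": 1},
    {"slide": [-0.001,0,0.155],"delta_rot": [0,0,0],"gripper": 1},
    {"slide": [-0.001,0,0.155],"delta_rot": [0,0,0],"gripper": 1},
    {"slide": [-0.001,0,0.155],"delta_rot": [0,0,0],"gripper": 0.6}
  ]
}}

```text
time: 14.4
eef_pos: [669.6, 7.3, 44.0]
ee_rot: [179.9, -0.0, 75.0]
wrist_force: [-0.6, -0.0, 0.9]
grip_width: 87.0
```

{"api": "step_arm", "payload": {
  "commands": [
    {"slide": [0,0,0],"delta_rot": [0,0,0],"gripper": 0.4},
    {"slide": [0,0,0],"delta_rot": [0,0,0],"gripper": 0.3},
    {"slide": [0,0,0],"delta_rot": [0,0,0],"gripper": 0.2},
    {"slide": [0,0,0],"delta_rot": [0,0,0],"gripper": 0.1},
    {"slide": [0,0,0],"delta_rot": [0,0,0],"gripper": 0},
    {"slide": [0,0,0],"delta_rot": [0,0,0],"gripper": -1},
    {"slide": [0,0,0],"delta_rot": [0,0,0],"gripper": -1},
    {"slide": [0,0,0],"delta_rot": [0,0,0],"gripper": -1},
    {"slide": [0,0,0],"delta_rot": [0,0,0],"gripper": -1},
    {"slide": [0,0,0],"delta_rot": [0,0,0],"gripper": -1}
  ]
}}

```text
time: 15.65
eef_pos: [669.0, 7.3, 43.2]
ee_rot: [180.0, 0.0, 75.0]
wrist_force: [-0.4, -0.7, 3.3]
grip_width: 57.6
```

```bash
python3 -c "
from h import *
go(627,-214,43,75)"
```

```text
t=15.65 [669.    7.3  43.2] [179.99   0.    75.04] -> (627, -214, 43, 75) slide mm [-2.247e+02  1.660e+01  2.000e-01] rot [0. 0. 0.]
```

{"api": "step_arm", "payload": {
  "commands": [
    {"slide": [0,0,-0.003],"delta_rot": [0,0,0],"gripper": -1},
    {"slide": [0,0,-0.01],"delta_rot": [0,0,0],"gripper": -1},
    {"slide": [0,0,-0.025],"delta_rot": [0,0,0],"gripper": -1},
    {"slide": [0,0,-0.043],"delta_rot": [0,0,0],"gripper": -1},
    {"slide": [-0.005,0,-0.06],"delta_rot": [0,0,0],"gripper": -1},
    {"slide": [-0.02,0.0015,-0.072],"delta_rot": [0,0,0],"gripper": -1},
    {"slide": [-0.045,0.003,-0.08],"delta_rot": [0,0,0],"gripper": -1},
    {"slide": [-0.075,0.005,-0.08],"delta_rot": [0,0,0],"gripper": -1},
    {"slide": [-0.105,0.0075,-0.08],"delta_rot": [0,0,0],"gripper": -1},
    {"slide": [-0.135,0.01,-0.08],"delta_rot": [0,0,0],"gripper": -1}
  ]
}}

```text
time: 16.9
eef_pos: [643.2, -127.7, 123.6]
ee_rot: [180.0, 0.0, 75.0]
wrist_force: [0.3, -0.3, 0.1]
grip_width: 57.5
```

{"api": "step_arm", "payload": {
  "commands": [
    {"slide": [-0.03,0.002,0],"delta_rot": [0,0,0],"gripper": -1},
    {"slide": [-0.055,0.004,0],"delta_rot": [0,0,0],"gripper": -1},
    {"slide": [-0.075,0.0055,0],"delta_rot": [0,0,0],"gripper": -1},
    {"slide": [-0.086,0.006,0.005],"delta_rot": [0,0,0],"gripper": -1},
    {"slide": [-0.0897,0.0066,0.015],"delta_rot": [0,0,0],"gripper": -1},
    {"slide": [-0.0897,0.0066,0.03],"delta_rot": [0,0,0],"gripper": -1},
    {"slide": [-0.0897,0.0066,0.048],"delta_rot": [0,0,0],"gripper": -1},
    {"slide": [-0.0897,0.0066,0.064],"delta_rot": [0,0,0],"gripper": -1},
    {"slide": [-0.0897,0.0066,0.076],"delta_rot": [0,0,0],"gripper": -1},
    {"slide": [-0.0897,0.0066,0.084],"delta_rot": [0,0,0],"gripper": -1}
  ]
}}

```text
time: 18.15
eef_pos: [626.8, -213.7, 37.9]
ee_rot: [-179.9, -0.0, 75.1]
wrist_force: [0.1, -0.5, -0.4]
grip_width: 57.5
```

```bash
python3 -c "
from h import *
go(627,-214,25,75); print(observe()['grip_width'])"
```

```text
t=18.15 [ 626.8 -213.7   37.9] [-1.7994e+02 -1.0000e-02  7.5050e+01] -> (627, -214, 25, 75) slide mm [-0.3  0.3 12.9] rot [-0.1 -0.   0.1]
57.494126033659626
```

{"api": "step_arm", "payload": {
  "commands": [
    {"slide": [0,0,0.005],"delta_rot": [0,0,0],"gripper": -1},
    {"slide": [0,0,0.009],"delta_rot": [0,0,0],"gripper": -1},
    {"slide": [0,0,0.0115],"delta_rot": [0,0,0],"gripper": -1},
    {"slide": [0,0,0.0127],"delta_rot": [0,0,0],"gripper": -1},
    {"slide": [0,0,0.0133],"delta_rot": [0,0,0],"gripper": -1},
    {"slide": [0,0,0.0137],"delta_rot": [0,0,0],"gripper": -1},
    {"slide": [0,0,0.0137],"delta_rot": [0,0,0],"gripper": -1},
    {"slide": [0,0,0.0137],"delta_rot": [0,0,0],"gripper": -1},
    {"slide": [0,0,0.0137],"delta_rot": [0,0,0],"gripper": -1},
    {"slide": [0,0,0.0137],"delta_rot": [0,0,0],"gripper": -1}
  ]
}}

```text
time: 19.4
eef_pos: [627.0, -214.0, 25.4]
ee_rot: [180.0, 0.0, 75.0]
wrist_force: [-0.5, -0.4, -1.2]
grip_width: 57.6
```

{"api": "step_arm", "payload": {
  "commands": [
    {"slide": [0,0,0],"delta_rot": [0,0,0],"gripper": 0.3},
    {"slide": [0,0,0],"delta_rot": [0,0,0],"gripper": 0.4},
    {"slide": [0,0,0],"delta_rot": [0,0,0],"gripper": 0.6},
    {"slide": [0,0,0],"delta_rot": [0,0,0],"gripper": 0.8},
    {"slide": [0,0,0],"delta_rot": [0,0,0],"gripper": 0.8},
    {"slide": [0,0,-0.005],"delta_rot": [0,0,0],"gripper": 0.8},
    {"slide": [0,0,-0.02],"delta_rot": [0,0,0],"gripper": 1},
    {"slide": [0,0,-0.045],"delta_rot": [0,0,0],"gripper": 1},
    {"slide": [0,0,-0.08],"delta_rot": [0,0,0],"gripper": 1},
    {"slide": [0,0,-0.12],"delta_rot": [0,0,0],"gripper": 1}
  ]
}}

```text
time: 20.65
eef_pos: [626.8, -213.9, 147.2]
ee_rot: [180.0, -0.0, 75.0]
wrist_force: [0.3, 0.3, -0.2]
grip_width: 92.8
```

```bash
python3 -c "
from h import *
go(421,-118,250,75)"
```

```text
t=20.65 [ 626.8 -213.9  147.2] [179.99  -0.    75.03] -> (421, -118, 250, 75) slide mm [  39.5 -223.6 -102.8] rot [ 0. -0.  0.]
```

{"api": "step_arm", "payload": {
  "commands": [
    {"slide": [-0.001,-0.01,-0.01],"delta_rot": [0,0,0],"gripper": 1},
    {"slide": [-0.003,-0.03,-0.03],"delta_rot": [0,0,0],"gripper": 1},
    {"slide": [-0.006,-0.06,-0.045],"delta_rot": [0,0,0],"gripper": 1},
    {"slide": [-0.01,-0.1,-0.05],"delta_rot": [0,0,0],"gripper": 1},
    {"slide": [-0.013,-0.14,-0.05],"delta_rot": [0,0,0],"gripper": 1},
    {"slide": [-0.017,-0.175,-0.05],"delta_rot": [0,0,0],"gripper": 1},
    {"slide": [-0.019,-0.2,-0.05],"delta_rot": [0,0,0],"gripper": 1},
    {"slide": [-0.02,-0.216,-0.05],"delta_rot": [0,0,0],"gripper": 1},
    {"slide": [-0.02,-0.223,-0.05],"delta_rot": [0,0,0],"gripper": 1},
    {"slide": [-0.02,-0.2235,-0.05],"delta_rot": [0,0,0],"gripper": 1}
  ]
}}

```text
time: 21.9
eef_pos: [406.0, -175.7, 195.4]
ee_rot: [180.0, 0.0, 75.0]
wrist_force: [-0.7, 1.3, 0.1]
grip_width: 92.9
```

```bash
python3 - <<'E'
from h import *
c=read_camera("wrist"); u=project(c,[[421,-118.5,52]])[0]; print(u)
x,y=map(int,u); x0,y0=max(x-65,0),max(y-60,0)
cv2.imwrite("pics/w3.png",cv2.resize(c["image"][y0:y+60,x0:x+65,::-1],None,fx=6,fy=6,interpolation=2)[:600,:800]); print(x0,y0)
for P in [b[1] for b in blobs(c,(5,168,180),(15,255,255),52,300,(x0,y0,x+65,y+60))]:
    M=P.mean(0); d=P-M; th=np.degrees(np.arctan2(d[:,1],d[:,0])); r=np.hypot(*d.T)
    k=np.angle(np.sum(r*np.exp(-6j*np.radians(th))))/6  # corner directions
    print("corner angle",-np.degrees(k)%60, "approx", cv2.approxPolyDP(P.reshape(-1,1,2),4,True).reshape(-1,2).tolist())
print("square"); blobs(c,(5,130,200),(22,255,255),26,300,(x0,y0,x+65,y+60))
E
```

```text
[322.63593902 154.21763602]
257 94
square
px (298, 126, 53, 57) area 1539 cen 422.1 -119.3 rect 421.9 -119.8 size 47.7 44.0 ang 79.9
```

View pics/w3.png

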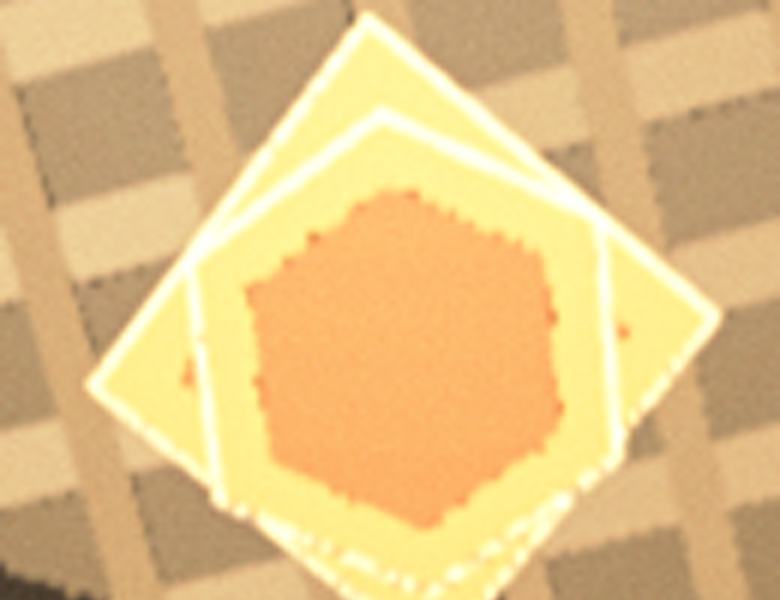

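The crop shows hexagon corners at (383,115), (600,217), (618,450), (420,588), (215,497) and (190,258), and square corners at (365,12), (722,315) and (90,382).

```bash
python3 - <<'E'
from h import *
c=read_camera("wrist"); f=lambda L:np.array(L)/6.+[257,94]-.42*0
H=plane(c,f([(383,115),(600,217),(618,450),(420,588),(215,497),(190,258)]),52)[:,:2]
cen=H.mean(0); d=H-cen; a=np.degrees(np.arctan2(d[:,1],d[:,0])); print("hex",cen,np.hypot(*d.T),a%60)
S=plane(c,f([(365,12),(722,315),(90,382)]),26)[:,:2]; print("sq",S,(S[1]+S[2])/2)
for p,q in((0,1),(0,2)): v=S[q]-S[p]; print(np.hypot(*v),np.degrees(np.arctan2(v[1],v[0]))%90)
E
```

```text
hex [ 422.78010904 -118.51769491] [30.58029297 31.14377131 31.0628166  30.65162348 31.37514443 30.79731709] [20.17145515 19.98248647 22.12712876 19.02735625 20.75065549 20.70818146]
sq [[ 429.41245318  -72.72477842]
 [ 468.17358116 -125.27782739]
 [ 377.84936098 -110.8511457 ]] [ 423.01147107 -118.06448655]
65.30120978290853 36.411072604780195
64.1277814948508 36.47966453414534
```

```bash
python3 -c "
from h import *
go(422.2,-118.6,43,80.5)"
```

```text
t=22.00 [ 406.5 -175.9  195.4] [1.7997e+02 1.0000e-02 7.5040e+01] -> (422.2, -118.6, 43, 80.5) slide mm [ 59.4   0.4 152.4] rot [ 0.   0.  -5.5]
```

{"api": "step_arm", "payload": {
  "commands": [
    {"slide": [0.01,0,0.005],"delta_rot": [0,0,-1],"gripper": 1},
    {"slide": [0.03,0,0.015],"delta_rot": [0,0,-3],"gripper": 1},
    {"slide": [0.05,0,0.035],"delta_rot": [0,0,-5],"gripper": 1},
    {"slide": [0.0594,0.0004,0.06],"delta_rot": [0,0,-5.5],"gripper": 1},
    {"slide": [0.0594,0.0004,0.09],"delta_rot": [0,0,-5.5],"gripper": 1},
    {"slide": [0.0594,0.0004,0.118],"delta_rot": [0,0,-5.5],"gripper": 1},
    {"slide": [0.0594,0.0004,0.138],"delta_rot": [0,0,-5.5],"gripper": 1},
    {"slide": [0.0594,0.0004,0.149],"delta_rot": [0,0,-5.5],"gripper": 1},
    {"slide": [0.0594,0.0004,0.152],"delta_rot": [0,0,-5.5],"gripper": 1},
    {"slide": [0.0594,0.0004,0.152],"delta_rot": [0,0,-5.5],"gripper": 0.6}
  ]
}}

```text
time: 23.25
eef_pos: [422.0, -118.4, 43.6]
ee_rot: [180.0, 0.0, 80.5]
wrist_force: [0.1, -0.1, -0.1]
grip_width: 87.3
```

{"api": "step_arm", "payload": {
  "commands": [
    {"slide": [0,0,0],"delta_rot": [0,0,0],"gripper": 0.4},
    {"slide": [0,0,0],"delta_rot": [0,0,0],"gripper": 0.3},
    {"slide": [0,0,0],"delta_rot": [0,0,0],"gripper": 0.2},
    {"slide": [0,0,0],"delta_rot": [0,0,0],"gripper": 0.1},
    {"slide": [0,0,0],"delta_rot": [0,0,0],"gripper": 0},
    {"slide": [0,0,0],"delta_rot": [0,0,0],"gripper": -1},
    {"slide": [0,0,0],"delta_rot": [0,0,0],"gripper": -1},
    {"slide": [0,0,0],"delta_rot": [0,0,0],"gripper": -1},
    {"slide": [0,0,0],"delta_rot": [0,0,0],"gripper": -1},
    {"slide": [0,0,0],"delta_rot": [0,0,0],"gripper": -1}
  ]
}}

```text
time: 24.5
eef_pos: [421.7, -118.4, 43.6]
ee_rot: [180.0, 0.0, 80.5]
wrist_force: [-0.6, 0.3, 5.3]
grip_width: 55.4
```

```bash
python3 -c "
from h import *
go(521.5,-407,43,99.4)"
```

```text
t=24.50 [ 421.7 -118.4   43.6] [1.7998e+02 1.0000e-02 8.0540e+01] -> (521.5, -407, 43, 99.4) slide mm [-268.2  145.9    0.7] rot [  0.    0.  -18.9]
```

{"api": "step_arm", "payload": {
  "commands": [
    {"slide": [0,0,-0.003],"delta_rot": [0,0,0],"gripper": -1},
    {"slide": [0,0,-0.01],"delta_rot": [0,0,0],"gripper": -1},
    {"slide": [0,0,-0.025],"delta_rot": [0,0,0],"gripper": -1},
    {"slide": [0,0,-0.045],"delta_rot": [0,0,0],"gripper": -1},
    {"slide": [-0.006,0.003,-0.063],"delta_rot": [0,0,0],"gripper": -1},
    {"slide": [-0.022,0.012,-0.075],"delta_rot": [0,0,-2],"gripper": -1},
    {"slide": [-0.046,0.025,-0.08],"delta_rot": [0,0,-4],"gripper": -1},
    {"slide": [-0.076,0.041,-0.08],"delta_rot": [0,0,-6],"gripper": -1},
    {"slide": [-0.106,0.058,-0.08],"delta_rot": [0,0,-8],"gripper": -1},
    {"slide": [-0.136,0.074,-0.08],"delta_rot": [0,0,-10],"gripper": -1}
  ]
}}

```text
time: 25.75
eef_pos: [472.5, -265.6, 123.6]
ee_rot: [180.0, -0.0, 90.6]
wrist_force: [1.1, 0.8, -0.6]
grip_width: 55.4
```

```bash
python3 -c "
from h import *
go(521.5,-407,43,99.4)"
```

```text
t=25.75 [ 472.5 -265.6  123.6] [179.99  -0.    90.6 ] -> (521.5, -407, 43, 99.4) slide mm [-141.9   47.5   80.6] rot [ 0.   0.  -8.8]
```

{"api": "step_arm", "payload": {
  "commands": [
    {"slide": [-0.03,0.01,0],"delta_rot": [0,0,-2],"gripper": -1},
    {"slide": [-0.06,0.02,0],"delta_rot": [0,0,-4],"gripper": -1},
    {"slide": [-0.09,0.03,0],"delta_rot": [0,0,-6],"gripper": -1},
    {"slide": [-0.115,0.0385,0],"delta_rot": [0,0,-8],"gripper": -1},
    {"slide": [-0.133,0.0445,0.005],"delta_rot": [0,0,-8.8],"gripper": -1},
    {"slide": [-0.141,0.047,0.018],"delta_rot": [0,0,-8.8],"gripper": -1},
    {"slide": [-0.142,0.0475,0.036],"delta_rot": [0,0,-8.8],"gripper": -1},
    {"slide": [-0.142,0.0475,0.054],"delta_rot": [0,0,-8.8],"gripper": -1},
    {"slide": [-0.142,0.0475,0.07],"delta_rot": [0,0,-8.8],"gripper": -1},
    {"slide": [-0.142,0.0475,0.08],"delta_rot": [0,0,-8.8],"gripper": -1}
  ]
}}

```text
time: 27.0
eef_pos: [520.7, -405.2, 41.8]
ee_rot: [-179.9, -0.1, 99.4]
wrist_force: [-0.5, 1.2, -0.3]
grip_width: 55.9
```

```bash
python3 -c "
from h import *
go(521.5,-407,25.6,99.4)"
```

```text
t=27.00 [ 520.7 -405.2   41.8] [-1.7994e+02 -9.0000e-02  9.9360e+01] -> (521.5, -407, 25.6, 99.4) slide mm [-1.9  0.6 16.2] rot [-0.1 -0.1 -0. ]
```

{"api": "step_arm", "payload": {
  "commands": [
    {"slide": [-0.001,0.0003,0.003],"delta_rot": [0,0,0],"gripper": -1},
    {"slide": [-0.0014,0.0003,0.007],"delta_rot": [0,0,0],"gripper": -1},
    {"slide": [-0.0014,0.0003,0.011],"delta_rot": [0,0,0],"gripper": -1},
    {"slide": [-0.0014,0.0003,0.014],"delta_rot": [0,0,0],"gripper": -1},
    {"slide": [-0.0014,0.0003,0.0155],"delta_rot": [0,0,0],"gripper": -1},
    {"slide": [-0.0014,0.0003,0.016],"delta_rot": [0,0,0],"gripper": -1},
    {"slide": [-0.0014,0.0003,0.0165],"delta_rot": [0,0,0],"gripper": -1},
    {"slide": [-0.0014,0.0003,0.0165],"delta_rot": [0,0,0],"gripper": -1},
    {"slide": [-0.0014,0.0003,0.0165],"delta_rot": [0,0,0],"gripper": -1},
    {"slide": [-0.0014,0.0003,0.0165],"delta_rot": [0,0,0],"gripper": -1}
  ]
}}

```text
time: 28.25
eef_pos: [521.6, -407.5, 26.9]
ee_rot: [180.0, 0.0, 99.3]
wrist_force: [-0.5, -0.6, -0.3]
grip_width: 55.8
```

```bash
python3 -c "
from h import *
go(521.5,-407,25.6,99.4);go(521.5,-407,25.6,99.4)"
```

```text
t=28.25 [ 521.6 -407.5   26.9] [180.     0.    99.34] -> (521.5, -407, 25.6, 99.4) slide mm [ 0.5 -0.   1.3] rot [ 0.   0.  -0.1]
t=28.25 [ 521.6 -407.5   26.9] [180.     0.    99.34] -> (521.5, -407, 25.6, 99.4) slide mm [ 0.5 -0.   1.3] rot [ 0.   0.  -0.1]
```

{"api": "step_arm", "payload": {
  "commands": [
    {"slide": [0,0,0.0007],"delta_rot": [0,0,0],"gripper": -1},
    {"slide": [0,0,0.0013],"delta_rot": [0,0,0],"gripper": -1},
    {"slide": [0,0,0.0013],"delta_rot": [0,0,0],"gripper": -1},
    {"slide": [0,0,0.0013],"delta_rot": [0,0,0],"gripper": -1},
    {"slide": [0,0,0.0013],"delta_rot": [0,0,0],"gripper": -1},
    {"slide": [0,0,0.0013],"delta_rot": [0,0,0],"gripper": 0.3},
    {"slide": [0,0,0.0013],"delta_rot": [0,0,0],"gripper": 0.4},
    {"slide": [0,0,0.0013],"delta_rot": [0,0,0],"gripper": 0.6},
    {"slide": [0,0,0.0013],"delta_rot": [0,0,0],"gripper": 0.8},
    {"slide": [0,0,0.0013],"delta_rot": [0,0,0],"gripper": 0.8}
  ]
}}

```text
time: 29.5
eef_pos: [521.6, -407.5, 25.5]
ee_rot: [-180.0, -0.0, 99.3]
wrist_force: [0.3, -0.4, -0.5]
grip_width: 83.1
```

{"api": "step_arm", "payload": {
  "commands": [
    {"slide": [0,0,-0.005],"delta_rot": [0,0,0],"gripper": 1},
    {"slide": [0,0,-0.015],"delta_rot": [0,0,0],"gripper": 1},
    {"slide": [0,0,-0.035],"delta_rot": [0,0,0],"gripper": 1},
    {"slide": [0,0,-0.065],"delta_rot": [0,0,0],"gripper": 1},
    {"slide": [0,0,-0.1],"delta_rot": [0,0,0],"gripper": 1},
    {"slide": [0.02,-0.005,-0.13],"delta_rot": [0,0,0],"gripper": 1},
    {"slide": [0.05,-0.015,-0.15],"delta_rot": [0,0,0],"gripper": 1},
    {"slide": [0.085,-0.027,-0.15],"delta_rot": [0,0,0],"gripper": 1},
    {"slide": [0.12,-0.04,-0.15],"delta_rot": [0,0,0],"gripper": 1},
    {"slide": [0.15,-0.05,-0.15],"delta_rot": [0,0,0],"gripper": 1}
  ]
}}

```text
time: 30.75
eef_pos: [447.3, -266.5, 176.6]
ee_rot: [180.0, 0.1, 99.3]
wrist_force: [0.6, -0.8, -0.4]
grip_width: 92.6
```

```bash
python3 - <<'E'
from h import *
c=read_camera("side"); print("oblong+square tops z26"); blobs(c,(5,129,190),(22,255,255),26,300,(225,210,480,370))
cv2.imwrite("pics/s3.png",cv2.resize(c["image"][190:470,220:480,::-1],None,fx=2,fy=2,interpolation=2))
t=read_camera("top");print("top"); blobs(t,(5,129,200),(22,255,255),26,200,(280,195,400,360))
go(421,-118,60,36.2+90)
E
```

```text
oblong+square tops z26
px (245, 308, 46, 38) area 3781 cen 417.9 -117.5 rect 419.6 -118.3 size 66.3 65.7 ang 36.3
px (384, 300, 30, 24) area 2304 cen 631.3 -207.9 rect 630.7 -207.3 size 54.2 52.6 ang 58.2
px (413, 233, 30, 23) area 2455 cen 799.7 -94.5 rect 799.8 -94.4 size 68.8 39.5 ang 76.4
top
px (347, 308, 34, 35) area 4228 cen 420.7 -118.5 rect 420.7 -118.0 size 68.7 69.3 ang 36.0
px (293, 207, 41, 40) area 5310 cen 670.7 7.6 rect 670.7 8.1 size 100.7 59.9 ang 46.1
t=30.85 [ 446.6 -265.   176.5] [-1.7999e+02 -4.0000e-02  9.9420e+01] -> (421, -118, 60, 126.2) slide mm [149.1  -1.2 116.6] rot [  0.   -0.  -26.8]
```

View pics/s3.png

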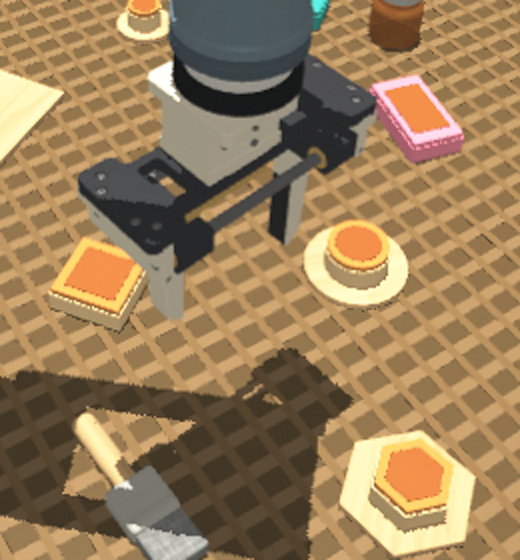

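The side view shows the round pastry at (357,245) centred on the round board. The hexagon at (410,475) is centred on its board, and the square stands free at (100,272). Picking the square next.

{"api": "step_arm", "payload": {
  "commands": [
    {"slide": [0.015,0,0.002],"delta_rot": [0,0,-4],"gripper": 1},
    {"slide": [0.04,0,0.006],"delta_rot": [0,0,-9],"gripper": 1},
    {"slide": [0.075,-0.001,0.012],"delta_rot": [0,0,-15],"gripper": 1},
    {"slide": [0.11,-0.001,0.025],"delta_rot": [0,0,-21],"gripper": 1},
    {"slide": [0.135,-0.0012,0.04],"delta_rot": [0,0,-25],"gripper": 1},
    {"slide": [0.146,-0.0012,0.06],"delta_rot": [0,0,-26.8],"gripper": 1},
    {"slide": [0.149,-0.0012,0.08],"delta_rot": [0,0,-26.8],"gripper": 1},
    {"slide": [0.149,-0.0012,0.1],"delta_rot": [0,0,-26.8],"gripper": 1},
    {"slide": [0.149,-0.0012,0.113],"delta_rot": [0,0,-26.8],"gripper": 1},
    {"slide": [0.149,-0.0012,0.117],"delta_rot": [0,0,-26.8],"gripper": 1}
  ]
}}

```text
time: 32.1
eef_pos: [422.8, -121.2, 58.2]
ee_rot: [-180.0, -0.0, 126.1]
wrist_force: [0.3, 0.4, 0.1]
grip_width: 92.9
```

```bash
python3 -c "
from h import *
go(420.5,-118.3,17,126.2)"
```

```text
t=32.10 [ 422.8 -121.2   58.2] [-1.7999e+02 -2.0000e-02  1.2612e+02] -> (420.5, -118.3, 17, 126.2) slide mm [ 3.7 -0.1 41.2] rot [-0.  -0.  -0.1]
```

{"api": "step_arm", "payload": {
  "commands": [
    {"slide": [0.002,0,0.004],"delta_rot": [0,0,0],"gripper": 1},
    {"slide": [0.0035,0,0.012],"delta_rot": [0,0,0],"gripper": 1},
    {"slide": [0.0035,0,0.022],"delta_rot": [0,0,0],"gripper": 1},
    {"slide": [0.0035,0,0.031],"delta_rot": [0,0,0],"gripper": 1},
    {"slide": [0.0035,0,0.037],"delta_rot": [0,0,0],"gripper": 1},
    {"slide": [0.0035,0,0.04],"delta_rot": [0,0,0],"gripper": 1},
    {"slide": [0.0035,0,0.041],"delta_rot": [0,0,0],"gripper": 1},
    {"slide": [0.0035,0,0.041],"delta_rot": [0,0,0],"gripper": 1},
    {"slide": [0.0035,0,0.041],"delta_rot": [0,0,0],"gripper": 0.7},
    {"slide": [0.0035,0,0.041],"delta_rot": [0,0,0],"gripper": 0.6}
  ]
}}

```text
time: 33.35
eef_pos: [420.6, -118.0, 17.7]
ee_rot: [180.0, 0.0, 126.1]
wrist_force: [-0.8, 0.2, -0.5]
grip_width: 77.8
```

{"api": "step_arm", "payload": {
  "commands": [
    {"slide": [0,0,0],"delta_rot": [0,0,0],"gripper": 0.5},
    {"slide": [0,0,0],"delta_rot": [0,0,0],"gripper": 0.4},
    {"slide": [0,0,0],"delta_rot": [0,0,0],"gripper": 0.3},
    {"slide": [0,0,0],"delta_rot": [0,0,0],"gripper": -1},
    {"slide": [0,0,0],"delta_rot": [0,0,0],"gripper": -1},
    {"slide": [0,0,0],"delta_rot": [0,0,0],"gripper": -1},
    {"slide": [0,0,0],"delta_rot": [0,0,0],"gripper": -1},
    {"slide": [0,0,0],"delta_rot": [0,0,0],"gripper": -1},
    {"slide": [0,0,0],"delta_rot": [0,0,0],"gripper": -1},
    {"slide": [0,0,0],"delta_rot": [0,0,0],"gripper": -1}
  ]
}}

```text
time: 34.6
eef_pos: [420.6, -118.0, 17.6]
ee_rot: [180.0, 0.0, 126.1]
wrist_force: [-0.1, 0.1, 2.7]
grip_width: 66.4
```

{"api": "step_arm", "payload": {
  "commands": [
    {"slide": [0,0,-0.003],"delta_rot": [0,0,0],"gripper": -1},
    {"slide": [0,0,-0.01],"delta_rot": [0,0,0],"gripper": -1},
    {"slide": [0,0,-0.023],"delta_rot": [0,0,0],"gripper": -1},
    {"slide": [0,0,-0.042],"delta_rot": [0,0,0],"gripper": -1},
    {"slide": [0,0,-0.065],"delta_rot": [0,0,0],"gripper": -1},
    {"slide": [0,0,-0.09],"delta_rot": [0,0,0],"gripper": -1},
    {"slide": [0,0,-0.115],"delta_rot": [0,0,0],"gripper": -1},
    {"slide": [0,0,-0.135],"delta_rot": [0,0,0],"gripper": -1},
    {"slide": [0,0,-0.148],"delta_rot": [0,0,0],"gripper": -1},
    {"slide": [0,0,-0.15],"delta_rot": [0,0,0],"gripper": -1}
  ]
}}

```text
time: 35.85
eef_pos: [420.9, -118.2, 168.6]
ee_rot: [180.0, 0.1, 126.1]
wrist_force: [-0.2, 0.1, -0.4]
grip_width: 65.9
```

```bash
python3 -c "
from h import *
go(554.8,385.5,167,171.9); print(observe()['grip_width'])"
```

```text
t=35.85 [ 420.9 -118.2  168.6] [1.7995e+02 1.1000e-01 1.2614e+02] -> (554.8, 385.5, 167, 171.9) slide mm [327.8 405.2   1.3] rot [ -0.    0.1 -45.8]
65.86589392311174
```

{"api": "step_arm", "payload": {
  "commands": [
    {"slide": [0.006,0.007,0],"delta_rot": [0,0,-1],"gripper": -1},
    {"slide": [0.018,0.022,0],"delta_rot": [0,0,-3],"gripper": -1},
    {"slide": [0.035,0.043,0],"delta_rot": [0,0,-5],"gripper": -1},
    {"slide": [0.056,0.069,0],"delta_rot": [0,0,-8],"gripper": -1},
    {"slide": [0.08,0.099,0],"delta_rot": [0,0,-11],"gripper": -1},
    {"slide": [0.104,0.129,0],"delta_rot": [0,0,-14],"gripper": -1},
    {"slide": [0.128,0.158,0],"delta_rot": [0,0,-17],"gripper": -1},
    {"slide": [0.152,0.188,0],"delta_rot": [0,0,-20],"gripper": -1},
    {"slide": [0.176,0.218,0],"delta_rot": [0,0,-23],"gripper": -1},
    {"slide": [0.2,0.247,0],"delta_rot": [0,0,-26],"gripper": -1}
  ]
}}

```text
time: 37.1
eef_pos: [501.3, 191.0, 166.3]
ee_rot: [-179.9, -0.1, 152.3]
wrist_force: [0.6, -0.0, -1.0]
grip_width: 65.5
```

```bash
python3 -c "
from h import *
go(554.8,385.5,60,171.9); print(observe()['grip_width'])"
```

```text
t=37.10 [501.3 191.  166.3] [-1.7993e+02 -1.1000e-01  1.5229e+02] -> (554.8, 385.5, 60, 171.9) slide mm [ 42.9 197.2 106.1] rot [ -0.1  -0.1 -19.6]
65.54067503228354
```

{"api": "step_arm", "payload": {
  "commands": [
    {"slide": [0.0065,0.03,0],"delta_rot": [0,0,-3],"gripper": -1},
    {"slide": [0.013,0.06,0],"delta_rot": [0,0,-6],"gripper": -1},
    {"slide": [0.0195,0.09,0],"delta_rot": [0,0,-9],"gripper": -1},
    {"slide": [0.026,0.12,0],"delta_rot": [0,0,-12],"gripper": -1},
    {"slide": [0.032,0.148,0.005],"delta_rot": [0,0,-15],"gripper": -1},
    {"slide": [0.037,0.17,0.015],"delta_rot": [0,0,-17],"gripper": -1},
    {"slide": [0.041,0.187,0.033],"delta_rot": [0,0,-19],"gripper": -1},
    {"slide": [0.0427,0.195,0.058],"delta_rot": [0,0,-19.6],"gripper": -1},
    {"slide": [0.0429,0.197,0.085],"delta_rot": [0,0,-19.6],"gripper": -1},
    {"slide": [0.0429,0.197,0.106],"delta_rot": [0,0,-19.6],"gripper": -1}
  ]
}}

```text
time: 38.35
eef_pos: [555.0, 383.1, 58.4]
ee_rot: [-179.9, -0.2, 171.8]
wrist_force: [0.5, 0.9, -0.6]
grip_width: 65.8
```

```bash
python3 -c "
from h import *
go(554.8,385.5,25.6,171.9); print(observe()['grip_width'])"
```

```text
t=38.35 [555.  383.1  58.4] [-1.7989e+02 -1.6000e-01  1.7178e+02] -> (554.8, 385.5, 25.6, 171.9) slide mm [ 0.4  2.4 32.8] rot [-0.1 -0.2 -0.1]
65.80189064817462
```

{"api": "step_arm", "payload": {
  "commands": [
    {"slide": [0,0.0005,0.005],"delta_rot": [0,0,0],"gripper": -1},
    {"slide": [0,0.001,0.012],"delta_rot": [0,0,0],"gripper": -1},
    {"slide": [0,0.001,0.019],"delta_rot": [0,0,0],"gripper": -1},
    {"slide": [0,0.001,0.025],"delta_rot": [0,0,0],"gripper": -1},
    {"slide": [0,0.001,0.029],"delta_rot": [0,0,0],"gripper": -1},
    {"slide": [0,0.001,0.031],"delta_rot": [0,0,0],"gripper": -1},
    {"slide": [0,0.001,0.032],"delta_rot": [0,0,0],"gripper": -1},
    {"slide": [0,0.001,0.032],"delta_rot": [0,0,0],"gripper": -1},
    {"slide": [0,0.001,0.032],"delta_rot": [0,0,0],"gripper": -1},
    {"slide": [0,0.001,0.032],"delta_rot": [0,0,0],"gripper": -1}
  ]
}}

```text
time: 39.6
eef_pos: [556.4, 384.5, 29.7]
ee_rot: [180.0, 0.0, 171.7]
wrist_force: [0.2, -0.3, -0.1]
grip_width: 65.8
```

```bash
python3 -c "
from h import *
go(554.8,385.5,25.6,171.9); print(observe()['grip_width'],observe()['wrist_force'])"
```

```text
t=39.60 [556.4 384.5  29.7] [1.7999e+02 1.0000e-02 1.7174e+02] -> (554.8, 385.5, 25.6, 171.9) slide mm [1.7 0.8 4.1] rot [ 0.   0.  -0.2]
65.77563117101245 [ 0.19034509 -0.29873112 -0.07952475]
```

{"api": "step_arm", "payload": {
  "commands": [
    {"slide": [0.0008,0.0004,0.0005],"delta_rot": [0,0,-0.2],"gripper": -1},
    {"slide": [0.0016,0.0008,0.0015],"delta_rot": [0,0,-0.2],"gripper": -1},
    {"slide": [0.0017,0.0008,0.0027],"delta_rot": [0,0,-0.2],"gripper": -1},
    {"slide": [0.0017,0.0008,0.0035],"delta_rot": [0,0,-0.2],"gripper": -1},
    {"slide": [0.0017,0.0008,0.004],"delta_rot": [0,0,-0.2],"gripper": -1},
    {"slide": [0.0017,0.0008,0.004],"delta_rot": [0,0,-0.2],"gripper": -1},
    {"slide": [0.0017,0.0008,0.004],"delta_rot": [0,0,-0.2],"gripper": -1},
    {"slide": [0.0017,0.0008,0.004],"delta_rot": [0,0,-0.2],"gripper": -1},
    {"slide": [0.0017,0.0008,0.004],"delta_rot": [0,0,-0.2],"gripper": -1},
    {"slide": [0.0017,0.0008,0.004],"delta_rot": [0,0,-0.2],"gripper": -1}
  ]
}}

```text
time: 40.85
eef_pos: [554.8, 385.4, 25.7]
ee_rot: [180.0, 0.0, 171.9]
wrist_force: [-0.9, -0.4, 1.8]
grip_width: 65.5
```

{"api": "step_arm", "payload": {
  "commands": [
    {"slide": [0,0,0],"delta_rot": [0,0,0],"gripper": 0.45},
    {"slide": [0,0,0],"delta_rot": [0,0,0],"gripper": 0.55},
    {"slide": [0,0,0],"delta_rot": [0,0,0],"gripper": 0.7},
    {"slide": [0,0,0],"delta_rot": [0,0,0],"gripper": 0.9},
    {"slide": [0,0,0],"delta_rot": [0,0,0],"gripper": 1},
    {"slide": [0,0,-0.005],"delta_rot": [0,0,0],"gripper": 1},
    {"slide": [0,0,-0.02],"delta_rot": [0,0,0],"gripper": 1},
    {"slide": [0,0,-0.045],"delta_rot": [0,0,0],"gripper": 1},
    {"slide": [0,0,-0.08],"delta_rot": [0,0,0],"gripper": 1},
    {"slide": [0,0,-0.12],"delta_rot": [0,0,0],"gripper": 1}
  ]
}}

```text
time: 42.1
eef_pos: [554.6, 385.4, 147.5]
ee_rot: [180.0, 0.0, 171.9]
wrist_force: [-0.1, -0.6, 0.4]
grip_width: 93.0
```

```bash
python3 -c "
from h import *
go(671,8,150,135.5)"
```

```text
t=42.10 [554.6 385.4 147.5] [180.     0.   171.94] -> (671, 8, 150, 135.5) slide mm [-168.2 -357.3   -2.5] rot [ 0.   0.  36.4]
```

{"api": "step_arm", "payload": {
  "commands": [
    {"slide": [-0.01,-0.021,-0.005],"delta_rot": [0,0,-3],"gripper": 1},
    {"slide": [-0.027,-0.057,-0.015],"delta_rot": [0,0,-8],"gripper": 1},
    {"slide": [-0.047,-0.1,-0.027],"delta_rot": [0,0,-14],"gripper": 1},
    {"slide": [-0.067,-0.143,-0.035],"delta_rot": [0,0,-21],"gripper": 1},
    {"slide": [-0.087,-0.186,-0.04],"delta_rot": [0,0,-28],"gripper": 1},
    {"slide": [-0.107,-0.229,-0.04],"delta_rot": [0,0,-35],"gripper": 1},
    {"slide": [-0.127,-0.272,-0.04],"delta_rot": [0,0,-42],"gripper": 1},
    {"slide": [-0.147,-0.313,-0.04],"delta_rot": [0,0,-48],"gripper": 1},
    {"slide": [-0.162,-0.344,-0.04],"delta_rot": [0,0,-52],"gripper": 1},
    {"slide": [-0.168,-0.357,-0.04],"delta_rot": [0,0,-53],"gripper": 1}
  ]
}}

```text
time: 43.35
eef_pos: [671.6, 6.4, 186.7]
ee_rot: [-179.9, 0.0, -135.2]
wrist_force: [0.1, 0.6, -0.7]
grip_width: 93.2
```

```bash
python3 - <<'E'
from h import *
c=read_camera("wrist"); u=project(c,[[671,8,26]])[0]; print(u)
x,y=map(int,u); x0,y0=max(x-80,0),max(y-60,0)
cv2.imwrite("pics/w4.png",cv2.resize(c["image"][y0:y0+120,x0:x0+160,::-1],None,fx=5,fy=5,interpolation=2)); print(x0,y0)
go(671,8,60,225.2)
t=read_camera("side"); print("square on board"); blobs(t,(5,150,150),(22,255,255),34,100,(195,145,260,195)); print("oblong"); blobs(t,(5,129,150),(22,255,255),26,100,(320,210,380,275))
E
```

```text
[327.43773108 220.99018082]
247 160
t=43.40 [671.8   5.6 186.4] [-1.7991e+02  2.0000e-02 -1.3518e+02] -> (671, 8, 60, 225.2) slide mm [ -1.1   2.5 126.4] rot [-0.1  0.  -0.4]
square on board
px (208, 157, 29, 19) area 3863 cen 553.0 383.3 rect 553.0 383.6 size 70.1 62.4 ang 80.7
oblong
px (336, 221, 29, 16) area 2359 cen 688.6 29.5 rect 688.9 28.7 size 48.8 57.6 ang 45.3
```

View pics/w4.png

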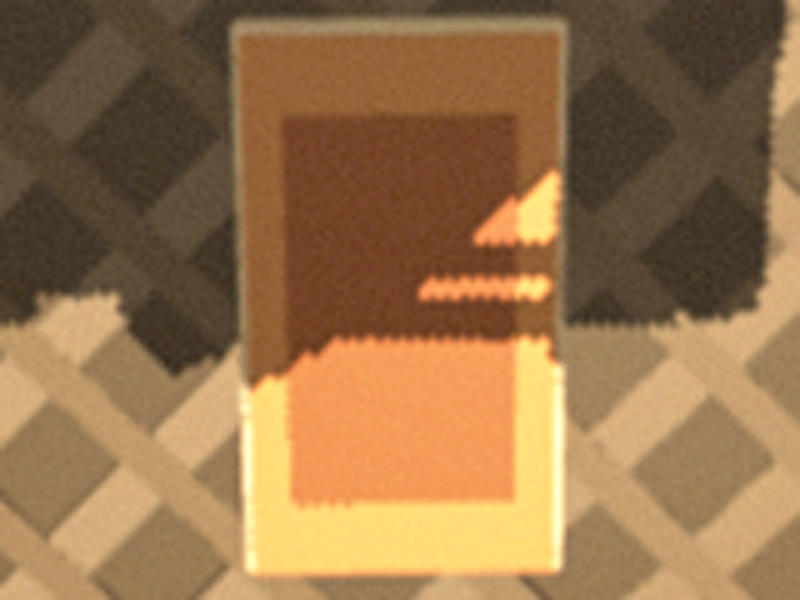

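The crop shows the oblong's top corners at (232,20), (565,20), (563,575) and (245,575). It is aligned with the tool and standing free.

```bash
python3 - <<'E'
from h import *
c=read_camera("wrist"); S=plane(c,np.array([(232,20),(565,20),(563,575),(245,575)])/5.+[247,160],26)[:,:2]
print(S.mean(0)); m=(S[0]+S[1]-S[2]-S[3])/2; print(np.hypot(*m),np.degrees(np.arctan2(m[1],m[0]))%180)
m=(S[0]+S[3]-S[2]-S[1])/2; print(np.hypot(*m),np.degrees(np.arctan2(m[1],m[0]))%90)
go(671,8,17,225.2)
E
```

```text
[671.06903702   9.23187551]
99.73581312827419 45.450854914054844
57.23174351251733 44.80337594026015
t=43.50 [670.9   8.7 186. ] [ 1.7999e+02  3.0000e-02 -1.3517e+02] -> (671, 8, 17, 225.2) slide mm [  0.5  -0.5 169. ] rot [ 0.   0.  -0.4]
```

{"api": "step_arm", "payload": {
  "commands": [
    {"slide": [0,0,0.015],"delta_rot": [0,0,-0.4],"gripper": 1},
    {"slide": [0,0,0.045],"delta_rot": [0,0,-0.4],"gripper": 1},
    {"slide": [0,0,0.08],"delta_rot": [0,0,-0.4],"gripper": 1},
    {"slide": [0,0,0.113],"delta_rot": [0,0,-0.4],"gripper": 1},
    {"slide": [0,0,0.138],"delta_rot": [0,0,-0.4],"gripper": 1},
    {"slide": [0,0,0.155],"delta_rot": [0,0,-0.4],"gripper": 1},
    {"slide": [0,0,0.164],"delta_rot": [0,0,-0.4],"gripper": 1},
    {"slide": [0,0,0.168],"delta_rot": [0,0,-0.4],"gripper": 1},
    {"slide": [0,0,0.1687],"delta_rot": [0,0,-0.4],"gripper": 1},
    {"slide": [0,0,0.1687],"delta_rot": [0,0,-0.4],"gripper": 0.7}
  ]
}}

```text
time: 44.75
eef_pos: [671.6, 8.3, 17.7]
ee_rot: [-179.9, 0.0, -134.7]
wrist_force: [0.0, -0.2, 0.7]
grip_width: 86.7
```

{"api": "step_arm", "payload": {
  "commands": [
    {"slide": [0,0,0],"delta_rot": [0,0,0],"gripper": 0.5},
    {"slide": [0,0,0],"delta_rot": [0,0,0],"gripper": 0.3},
    {"slide": [0,0,0],"delta_rot": [0,0,0],"gripper": 0.2},
    {"slide": [0,0,0],"delta_rot": [0,0,0],"gripper": 0.1},
    {"slide": [0,0,0],"delta_rot": [0,0,0],"gripper": 0},
    {"slide": [0,0,0],"delta_rot": [0,0,0],"gripper": -1},
    {"slide": [0,0,0],"delta_rot": [0,0,0],"gripper": -1},
    {"slide": [0,0,0],"delta_rot": [0,0,0],"gripper": -1},
    {"slide": [0,0,0],"delta_rot": [0,0,0],"gripper": -1},
    {"slide": [0,0,0],"delta_rot": [0,0,0],"gripper": -1}
  ]
}}

```text
time: 46.0
eef_pos: [671.1, 8.4, 17.0]
ee_rot: [-180.0, 0.0, -134.7]
wrist_force: [-2.0, 0.0, 3.7]
grip_width: 57.6
```

{"api": "step_arm", "payload": {
  "commands": [
    {"slide": [0,0,-0.003],"delta_rot": [0,0,0],"gripper": -1},
    {"slide": [0,0,-0.008],"delta_rot": [0,0,0],"gripper": -1},
    {"slide": [0,0,-0.018],"delta_rot": [0,0,0],"gripper": -1},
    {"slide": [0,0,-0.032],"delta_rot": [0,0,0],"gripper": -1},
    {"slide": [0,0,-0.05],"delta_rot": [0,0,0],"gripper": -1},
    {"slide": [0,0,-0.068],"delta_rot": [0,0,0],"gripper": -1},
    {"slide": [0,0,-0.083],"delta_rot": [0,0,0],"gripper": -1},
    {"slide": [0,0,-0.094],"delta_rot": [0,0,0],"gripper": -1},
    {"slide": [0,0,-0.1],"delta_rot": [0,0,0],"gripper": -1},
    {"slide": [0,0,-0.1],"delta_rot": [0,0,0],"gripper": -1}
  ]
}}

```text
time: 47.25
eef_pos: [671.1, 8.4, 117.1]
ee_rot: [-180.0, 0.0, -134.7]
wrist_force: [-0.1, -0.3, -1.5]
grip_width: 57.8
```

```bash
python3 -c "
from h import *
go(428,139.2,117,211.8); print(observe()['grip_width'])"
```

```text
t=47.25 [671.1   8.4 117.1] [-1.7998e+02  1.0000e-02 -1.3466e+02] -> (428, 139.2, 117, 211.8) slide mm [ 77.9 264.9   0. ] rot [-0.   0.  13.5]
57.7779943683609
```

{"api": "step_arm", "payload": {
  "commands": [
    {"slide": [0.003,0.01,0],"delta_rot": [0,0,0.5],"gripper": -1},
    {"slide": [0.009,0.03,0],"delta_rot": [0,0,1.5],"gripper": -1},
    {"slide": [0.018,0.061,0],"delta_rot": [0,0,3],"gripper": -1},
    {"slide": [0.028,0.096,0],"delta_rot": [0,0,5],"gripper": -1},
    {"slide": [0.039,0.131,0],"delta_rot": [0,0,7],"gripper": -1},
    {"slide": [0.049,0.166,0],"delta_rot": [0,0,9],"gripper": -1},
    {"slide": [0.059,0.2,0],"delta_rot": [0,0,11],"gripper": -1},
    {"slide": [0.068,0.23,0.005],"delta_rot": [0,0,12.5],"gripper": -1},
    {"slide": [0.075,0.253,0.015],"delta_rot": [0,0,13.5],"gripper": -1},
    {"slide": [0.078,0.265,0.03],"delta_rot": [0,0,13.5],"gripper": -1}
  ]
}}

```text
time: 48.5
eef_pos: [425.5, 140.0, 86.5]
ee_rot: [180.0, -0.0, -148.1]
wrist_force: [0.4, 0.3, -1.4]
grip_width: 57.9
```

{"api": "step_arm", "payload": {
  "commands": [
    {"slide": [0,0,0.012],"delta_rot": [0,0,0],"gripper": -1},
    {"slide": [0,0,0.024],"delta_rot": [0,0,0],"gripper": -1},
    {"slide": [0,0,0.035],"delta_rot": [0,0,0],"gripper": -1},
    {"slide": [0,0,0.044],"delta_rot": [0,0,0],"gripper": -1},
    {"slide": [0,0,0.051],"delta_rot": [0,0,0],"gripper": -1},
    {"slide": [0,0,0.055],"delta_rot": [0,0,0],"gripper": -1},
    {"slide": [0,0,0.057],"delta_rot": [0,0,0],"gripper": -1},
    {"slide": [0,0,0.058],"delta_rot": [0,0,0],"gripper": -1},
    {"slide": [0,0,0.058],"delta_rot": [0,0,0],"gripper": -1},
    {"slide": [0,0,0.058],"delta_rot": [0,0,0],"gripper": -1}
  ]
}}

```text
time: 49.75
eef_pos: [427.9, 139.2, 29.1]
ee_rot: [-180.0, 0.0, -148.2]
wrist_force: [-0.6, -0.9, -0.8]
grip_width: 57.8
```

```bash
python3 -c "
from h import *
go(428,139.2,25.3,211.8); print(observe()['grip_width'],observe()['wrist_force'])"
```

```text
t=49.75 [427.9 139.2  29.1] [-1.7999e+02  2.0000e-02 -1.4816e+02] -> (428, 139.2, 25.3, 211.8) slide mm [-0.1 -0.1  3.8] rot [-0.  0.  0.]
57.793703775438985 [-0.55606582 -0.85323162 -0.81728662]
```

{"api": "step_arm", "payload": {
  "commands": [
    {"slide": [0,0,0.0005],"delta_rot": [0,0,0],"gripper": -1},
    {"slide": [0,0,0.0015],"delta_rot": [0,0,0],"gripper": -1},
    {"slide": [0,0,0.0027],"delta_rot": [0,0,0],"gripper": -1},
    {"slide": [0,0,0.0035],"delta_rot": [0,0,0],"gripper": -1},
    {"slide": [0,0,0.0039],"delta_rot": [0,0,0],"gripper": -1},
    {"slide": [0,0,0.0039],"delta_rot": [0,0,0],"gripper": -1},
    {"slide": [0,0,0.0039],"delta_rot": [0,0,0],"gripper": -1},
    {"slide": [0,0,0.0039],"delta_rot": [0,0,0],"gripper": -1},
    {"slide": [0,0,0.0039],"delta_rot": [0,0,0],"gripper": -1},
    {"slide": [0,0,0.0039],"delta_rot": [0,0,0],"gripper": -1}
  ]
}}

```text
time: 51.0
eef_pos: [427.7, 139.2, 24.9]
ee_rot: [-180.0, -0.0, -148.2]
wrist_force: [-0.1, -0.4, -1.1]
grip_width: 58.0
```

{"api": "step_arm", "payload": {
  "commands": [
    {"slide": [0,0,0],"delta_rot": [0,0,0],"gripper": 0.3},
    {"slide": [0,0,0],"delta_rot": [0,0,0],"gripper": 0.4},
    {"slide": [0,0,0],"delta_rot": [0,0,0],"gripper": 0.6},
    {"slide": [0,0,0],"delta_rot": [0,0,0],"gripper": 0.8},
    {"slide": [0,0,0],"delta_rot": [0,0,0],"gripper": 1},
    {"slide": [0,0,-0.005],"delta_rot": [0,0,0],"gripper": 1},
    {"slide": [0,0,-0.02],"delta_rot": [0,0,0],"gripper": 1},
    {"slide": [0,0,-0.045],"delta_rot": [0,0,0],"gripper": 1},
    {"slide": [0,0,-0.08],"delta_rot": [0,0,0],"gripper": 1},
    {"slide": [0,0,-0.12],"delta_rot": [0,0,0],"gripper": 1}
  ]
}}

```text
time: 52.25
eef_pos: [427.2, 139.2, 146.0]
ee_rot: [180.0, -0.0, -148.2]
wrist_force: [0.4, 0.2, -1.1]
grip_width: 93.0
```

```bash
python3 -c "
from h import *
go(420,-30,230,211.8)"
```

```text
t=52.25 [427.2 139.2 146. ] [ 1.7997e+02 -5.0000e-02 -1.4817e+02] -> (420, -30, 230, 211.8) slide mm [  95.4 -139.9  -84. ] rot [ 0. -0.  0.]
```

{"api": "step_arm", "payload": {
  "commands": [
    {"slide": [0.005,-0.007,-0.01],"delta_rot": [0,0,0],"gripper": 1},
    {"slide": [0.015,-0.022,-0.03],"delta_rot": [0,0,0],"gripper": 1},
    {"slide": [0.03,-0.045,-0.05],"delta_rot": [0,0,0],"gripper": 1},
    {"slide": [0.05,-0.073,-0.07],"delta_rot": [0,0,0],"gripper": 1},
    {"slide": [0.068,-0.1,-0.08],"delta_rot": [0,0,0],"gripper": 1},
    {"slide": [0.083,-0.122,-0.084],"delta_rot": [0,0,0],"gripper": 1},
    {"slide": [0.092,-0.135,-0.084],"delta_rot": [0,0,0],"gripper": 1},
    {"slide": [0.095,-0.14,-0.084],"delta_rot": [0,0,0],"gripper": 1},
    {"slide": [0.095,-0.14,-0.084],"delta_rot": [0,0,0],"gripper": 1},
    {"slide": [0.095,-0.14,-0.084],"delta_rot": [0,0,0],"gripper": 1}
  ]
}}

```text
time: 53.5
eef_pos: [420.7, -29.3, 228.7]
ee_rot: [180.0, -0.0, -148.1]
wrist_force: [-0.2, 0.2, 0.1]
grip_width: 93.1
```

```bash
python3 - <<'E'
from h import *
c=read_camera("top"); I=c["image"]; cv2.imwrite("pics/t5.png",cv2.resize(I[205:365,130:330,::-1],None,fx=4,fy=3.75,interpolation=2)[:600,:800])
print("top pastries z34"); blobs(c,(5,145,190),(22,255,255),34,60,(130,190,500,365))
print("top boards");b=I.copy(); blobs(c,(5,60,215),(30,255,255),8,100,(130,190,500,365))
c=read_camera("side"); print("side pastries"); blobs(c,(5,150,190),(22,255,255),34,60,(170,150,470,470))
E
```

```text
top pastries z34
px (245, 304, 35, 40) area 4637 cen 427.3 137.0 rect 427.4 136.6 size 94.2 54.1 ang 31.4
px (464, 273, 22, 22) area 2279 cen 521.7 -406.9 rect 521.2 -406.1 size 55.7 53.8 ang 89.1
px (152, 261, 26, 25) area 3459 cen 555.1 384.6 rect 555.3 384.7 size 63.3 60.1 ang 83.0
px (389, 233, 21, 22) area 2086 cen 626.3 -212.4 rect 625.5 -211.4 size 51.2 53.4 ang 89.0
px (231, 230, 13, 14) area 820 cen 646.5 198.4 rect 646.2 198.5 size 30.5 33.0 ang 90.0
top boards
px (407, 350, 25, 7) area 697 cen 344.3 -263.0 rect 344.5 -264.6 size 14.0 63.6 ang 4.3
px (234, 291, 57, 63) area 12448 cen 428.7 139.6 rect 428.6 139.6 size 137.5 95.8 ang 31.6
px (454, 265, 37, 38) area 7021 cen 521.8 -407.4 rect 521.8 -407.2 size 92.1 99.7 ang 9.3
px (146, 252, 42, 43) area 9538 cen 555.7 385.7 rect 555.8 385.8 size 100.0 101.7 ang 81.7
px (381, 226, 36, 36) area 6588 cen 627.2 -214.5 rect 626.8 -214.4 size 91.5 90.6 ang 89.4
px (226, 224, 25, 26) area 3214 cen 647.6 199.5 rect 648.0 199.5 size 62.1 64.6 ang 89.9
side pastries
px (408, 410, 38, 36) area 2182 cen 519.6 -407.9 rect 519.5 -407.5 size 58.3 51.1 ang 40.6
px (384, 300, 30, 24) area 2208 cen 625.6 -213.0 rect 625.2 -212.2 size 53.5 52.5 ang 58.2
px (413, 233, 30, 23) area 2355 cen 792.5 -101.0 rect 792.6 -100.9 size 67.6 38.8 ang 76.9
px (190, 222, 46, 35) area 5011 cen 426.0 138.9 rect 426.2 138.7 size 98.2 56.2 ang 32.5
px (284, 187, 15, 10) area 945 cen 645.2 199.9 rect 644.9 200.7 size 36.0 32.2 ang 59.6
px (348, 179, 29, 13) area 2127 cen 800.5 138.2 rect 800.4 138.4 size 37.6 66.3 ang 37.5
px (214, 158, 20, 9) area 1036 cen 569.0 396.6 rect 562.8 394.3 size 40.6 45.5 ang 72.6
```

View pics/t5.png

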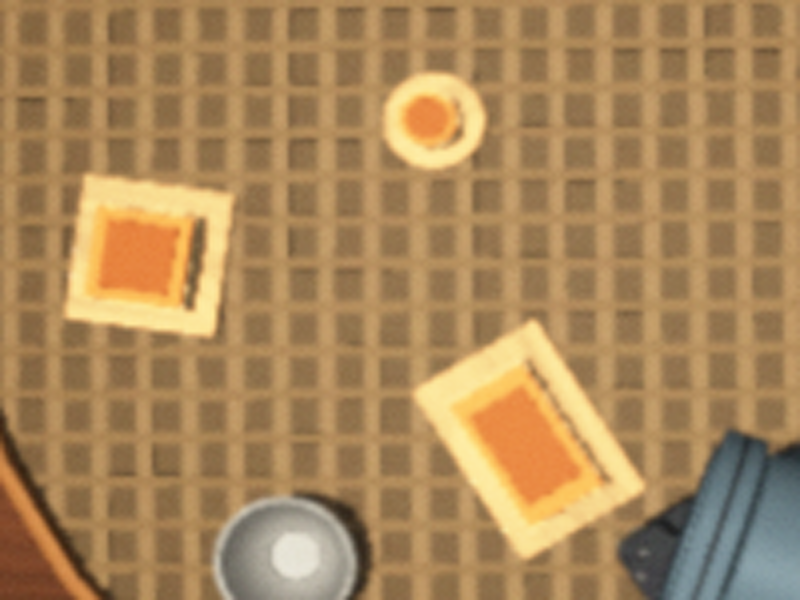

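All five pastries sit flat, lined up and centred to within about 2–3 mm, and the gripper is clear at 229 mm height. Handing in.

```bash
python3 -c "
from rig import *
print(sign_off())"
```

```text
the job is handed in; nothing more can be done
None
```

I took both stacks apart and set each pastry on its own board, in the order small, round, hexagon, square, oblong. Each was lowered to contact height before release. The job was handed in at about 54 s of the 139 s allowed, with the gripper open and clear; the hand-in gives no verdict.

**Position:** the final top and side views show all five flat and top side up. By the top view, each measured centre is within about 3 mm of its board's. The largest offset is the oblong at about 2.9 mm in that view, where its shaded edge was partly lost from the colour mask; the side view puts it within about 2 mm.

**Alignment:** in the top view the square reads 83.0° against its board's 81.7°, and the oblong 31.4° against 31.6°. In the side view the oblong reads 32.5°.

**Failed or disagreeing checks:**
- The final side-view reading of the square caught only part of it and was about 18 mm off. I discounted it because the top view and an earlier side view (553, 383.5) both put the square near the board centre (about 555, 385.5).
- An early side check of the small pastry found nothing, and I confirmed it by picture afterwards.

The pink and turquoise look-alikes were not touched, and the wrist force readings stayed under about 6 N.

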